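# Load a vial shaker and screw its retaining cover down

## Robot

A 6-joint arm with a two-finger parallel gripper is mounted at the origin on a cart in front of the work surface, level with it; the furniture and walls round the work are solid. World frame = base frame: x ahead of the robot, y to its left, z up, the work surface at z = 0. Lengths are in m, angles in rad, forces in N, time in s.
With the tool pointing down it reaches from about 0.35 to 0.85 m from the base axis. Payload 8.1 kg.
Tool frame: the origin (TCP) lies at the very end of the fingers, on their centre line; the grasp point (between the pads) lies 19 mm behind it; z points along the fingers, y is the line along which they close (so a half turn about z gives the same grasp; the last joint's range is limited). The gripper opens to 93 mm and grips with 3 to 60 N. Pads are 15 mm wide; open, the fingers measure 128 mm over their backs; the gripper's body (75 mm by 188 mm) begins 65 mm behind the grasp point.
Start: joints at [-1.289, 0.13, 1.488, -0, 1.523, -0.085], TCP at [0.215, -0.56, 0.19] pointing down, gripper open.
Joint ranges: [-2.96, 2.96], [-0.89, 2.26], [0.02, 2.5], [-1.34, 4.48], [0, 2.73], [-2.66, 2.66]. Speed limits (rad/s): [2.39, 2.39, 2.79, 3.14, 3.14, 3.14].

## Interface

Orientations are given as a rotation vector (axis times angle).
In Python, from plant import monitor, eyes, ticket gives the robot as it stands.
- The arm moves only by the tool arm_command, never from a script. Its argument "deltas" is a list that holds one entry, the list of rows, each a list of 6 numbers: the shift along the world's x, y, z in cm, then the turn, a rotation vector about the world's x, y, z in degrees. In form: [[[tx, ty, tz, rx, ry, rz], ...]]. A call has 1 to 12 rows; each row shifts and turns the commanded pose from where the row before left it; what a row does not reach is not made up. A row lasts 1/12 s, in which the tool goes at most 41.7 mm and 7.16 degrees, less where a joint would pass 70% of its speed; a pose out of reach is approached as far as the arm can. A call is refused whole if a number of a shift passes 4.17 or a number of a turn 7.16, either way. A call with a gripper value outside its range is refused whole. "gripper" is the opening, from -1 (shut) to 1 (fully open), set as the call begins (left out, the last holds). The fingers move at their own pace and stop on an object; "squeeze" is the grip in N (left out, the last holds). Time passes only in rows, so rows that do not move let the fingers close. It gives the time, the measured TCP pose, the force, the opening and the grip force at its end, in the units of the state.
- monitor.read_state(): the state, without advancing time (a new reading comes with each control period).
- eyes.read_camera(name): name is "scene" or "top"; returns the picture (480x640x3 uint8, blue, green, red); there is no depth.
- eyes.camera_model(name): a dict with "fx", "fy", "cx", "cy" (pixels), "rvec" (rotation vector, rad) and "tvec" (3), from world to camera coordinates, as OpenCV has them. Camera axes: x right, y down, z forward; pixel columns grow to the right and rows downward; lengths in m; the calibration is good to about 2 mm. A picture is of the moment at which its call begins. camera_model takes no time and is no camera call.
- ticket.close_job(): hands the job in; it is judged then, once.
The state is a dict: "t": time; "q": joint angles; "dq": joint speeds; "joint_torque": joint torques, N m; "tool_pos": TCP position; "orientation": TCP orientation; "force": force on the tool from outside, world axes, zero at the start; "wrist_torque": the same for the moment, N m; "opening": finger opening in m; "gripper_force": force on a finger pad.
Only numpy, scipy, OpenCV 4.12 (cv2) and the standard library are available. Lean on these libraries where they do the work, as an engineer would, in place of code of your own. Each camera call takes 0.05 s, during which the arm holds its last target. There are 200 camera calls.

## Task

Load the vial shaker for a run: pinch in both snap tabs of the vial box's hood, lift it off and stand it right way up on the bench clear of the box, move every vial into a pocket of the shaker, upright and fully down, and snap the hood back on the emptied box with both tabs caught. When the vials are in, back the captive wing nut off to its top stop so that its wings line up with the cover's slot, seat the retaining cover over the nut and the stud, down on both pillars, and spin the wing nut down until it is snug on the cover. Leave the timer and the black stopper alone.

Things in the scene. Friction and masses are not known exactly. Their poses are not given: they have to be found in the camera images.
- shaker: vial shaker, fixed. White housing 230 (x) x 90 (y) x 50 mm high; on it an aluminium block 206 x 44 mm, top 76 mm up, with four pockets in a row along x; at x = +-94 mm a pillar 8 (x) x 48 (y) mm, top 112 mm up; in the middle a 9 mm stud, top 147.5 mm up, with a captive wing nut. Origin: centre of the underside; x along the row; dial at the -x end
- pocket_0 (a point): centre of the mouth of a shaker pocket, at x = -72 mm of the shaker, 76 mm above the bench: 21 mm across, 16 mm deep. Any vial may go in any pocket; its top then is 109 mm above the bench
- pocket_1 (a point): centre of the mouth of a shaker pocket, at x = -41 mm of the shaker, 76 mm above the bench: 21 mm across, 16 mm deep. Any vial may go in any pocket; its top then is 109 mm above the bench
- pocket_2 (a point): centre of the mouth of a shaker pocket, at x = 41 mm of the shaker, 76 mm above the bench: 21 mm across, 16 mm deep. Any vial may go in any pocket; its top then is 109 mm above the bench
- pocket_3 (a point): centre of the mouth of a shaker pocket, at x = 72 mm of the shaker, 76 mm above the bench: 21 mm across, 16 mm deep. Any vial may go in any pocket; its top then is 109 mm above the bench
- seat (a point): on the stud's axis, level with the pillar tops (112 mm above the bench): the underside of the cover's plate rests here
- wing_nut: captive steel wing nut on the stud: hub 19 mm across, 9 mm high; two upright wings, together 48 mm long (its x), 12 mm thick (its y), 24 mm high, the stud between them. Origin: centre of the flat underside, 125.5 mm above the bench at the top stop. Grip the wings 9 to 24 mm above the underside, fingers closing along its y
- nut_grip (a point): on the nut's axis, 17 mm above its underside: where to grip; its x axis lies along the wings
- nut_turn (a joint): nut angle, rad: 0 at the top stop, wings along the shaker's x, in line with the slot of a seated cover; grows turning clockwise seen from above, descending 8 mm a turn. Meets a seated cover at about 7.5 rad, wings across the slot; the thread ends at 8.0 rad. Turning home takes under 0.5 N m. It stays where it is left
- cover: loose steel cover, an upside-down tray 206 (x) x 59 (y) x 14 mm, 220 g: plate 4 mm thick with a through slot 60 (x) x 24 (y) mm in the middle, skirt 3 to 3.5 mm thick, inside 200 x 52 mm. Origin: centre of the skirt's lower edge, 102 mm above the bench when seated, the skirt round both pillars with 2 mm play, either way round. Grasp across the 59 mm at the middle
- vial_box: grey vial box, fixed. Foot plate 166 (x) x 82 (y) x 6 mm; on it a block 144 x 36 mm, top 22 mm up, with four square cells 20 mm wide in a row along x (x = -48, -16, 16, 48 mm), floors 8 mm up; catches 21 mm high at the middle of the long sides, y = 31.5 to 40.5 mm either side. Origin: centre of the underside. The bench is free for the hood at about (0.5, 0.35)
- hood: loose white hood of the box, 156 (x) x 45 (y) x 56 mm high, open below, 125 g. Origin: centre of the lower edge, 6 mm above the bench when on the box. A spring tab, 26 mm wide, stands off the middle of each long side: outer faces 62 mm apart (along y), 6 to 54 mm above the origin; barbs at their lower ends hold under the catches. Grip over 20 mm above the origin
- tab_l (a joint): press of the hood's +y tab, m: 0 free, 0.005 its stop (6 N). With both 4 mm or more in (fingers 52 mm apart at the stops) the hood lifts straight up in the same pinch. To refit: pinch, lower it right down over the block (play 3.5 mm along x, 2 mm along y, either way round), let go: the barbs spring under the catches; if it rode up, press its top
- tab_r (a joint): the same for the -y tab
- vial_0: closed screw-cap vial, 17 mm across, 49 mm high, 12 g. Origin: centre of its underside. Starts upright in a cell of the box, 8 mm above the bench, under the hood. Two to four of the four vials are there
- vial_1: closed screw-cap vial, 17 mm across, 49 mm high, 12 g. Origin: centre of its underside. Starts upright in a cell of the box, 8 mm above the bench, under the hood. Two to four of the four vials are there
- vial_2: closed screw-cap vial, 17 mm across, 49 mm high, 12 g. Origin: centre of its underside. Starts upright in a cell of the box, 8 mm above the bench, under the hood. Two to four of the four vials are there
- vial_3: closed screw-cap vial, 17 mm across, 49 mm high, 12 g. Origin: centre of its underside. Starts upright in a cell of the box, 8 mm above the bench, under the hood. Two to four of the four vials are there
- timer: bench timer 60 x 66 x 18 mm, to be left alone. Origin: centre of its underside
- stopper_0: black rubber stopper, 32 mm across, 24 mm high, to be left alone. Origin: centre of its underside

How it is judged:
On the way, in this order (a step that is already met when the one before it is completed fails the run):
1. the hood is off the vial box and stands right way up on the bench, clear of the box (horizontal distance between hood and vial_box above 0.08 m and height (world z) of hood below 0.006 m and angle between hood's own z axis and vertical below 0.1 rad), for 0.2 s.
2. every vial that is there stands upright in a pocket of the shaker ((horizontal distance between vial_0 and pocket_0 below 0.006 m or horizontal distance between vial_0 and pocket_1 below 0.006 m or horizontal distance between vial_0 and pocket_2 below 0.006 m or horizontal distance between vial_0 and pocket_3 below 0.006 m) and z of vial_0 in the frame of shaker between 0.055 and 0.066 m and angle between each of vial_0, vial_1, vial_2, vial_3's own z axis and vertical below 0.2 rad and (horizontal distance between vial_1 and pocket_0 below 0.006 m or horizontal distance between vial_1 and pocket_1 below 0.006 m or horizontal distance between vial_1 and pocket_2 below 0.006 m or horizontal distance between vial_1 and pocket_3 below 0.006 m) and z of vial_1 in the frame of shaker between 0.055 and 0.066 m and (horizontal distance between vial_2 and pocket_0 below 0.006 m or horizontal distance between vial_2 and pocket_1 below 0.006 m or horizontal distance between vial_2 and pocket_2 below 0.006 m or horizontal distance between vial_2 and pocket_3 below 0.006 m) and z of vial_2 in the frame of shaker between 0.055 and 0.066 m and (horizontal distance between vial_3 and pocket_0 below 0.006 m or horizontal distance between vial_3 and pocket_1 below 0.006 m or horizontal distance between vial_3 and pocket_2 below 0.006 m or horizontal distance between vial_3 and pocket_3 below 0.006 m) and z of vial_3 in the frame of shaker between 0.055 and 0.066 m), for 0.2 s.
3. the retaining cover is seated over the stud, down on both pillars (horizontal distance between cover and seat below 0.006 m and z of cover in the frame of shaker between 0.098 and 0.1045 m and angle between cover's own z axis and vertical below 0.04 rad and angle between the x axis of cover and the x axis of shaker, either way round below 0.08 rad), for 0.2 s.
4. the wing nut is screwed down snug on the cover (all of step 3 and contact force between wing_nut and cover above 4 N and value of joint nut_turn above 7.2 rad), for 0.2 s.
At the end, for the whole second after the job is handed in: Each vial at the bottom of a pocket, tilted under 0.2 rad; cover down on both pillars (height within 2.5 mm, centre 6 mm, turn 0.08 rad); nut turned past 7.2 rad and pressing on the cover with over 4 N; hood down on its box (2.5 mm), both tabs sprung out (under 2 mm in); all at rest (all of step 2 and all of step 4 and horizontal distance between hood and vial_box below 0.008 m and z of hood in the frame of vial_box between 0.003 and 0.0085 m and angle between hood's own z axis and vertical below 0.05 rad and value of joint each of tab_l, tab_r below 0.002 m and linear speed of each of cover, hood below 0.02 m/s); the robot touches nothing.
It fails at once if the timer or the black stopper is pushed more than 3 cm (distance of any of timer, stopper_0 from where it was at the start of the episode above 0.03 m).
Of vial_0, vial_1, vial_2, vial_3 only 2 to 4 are there at a start; the rules pass over those that are not, and their reading is None.
At some moment in a run one of cover may be knocked a few centimetres aside while the robot is not near it.
It also fails if it takes over 200 s, if anything falls off the work surface, if the arm or the gripper's body presses on something with over 40 N, if the wrist force passes 120 N, or if a joint passes its speed limit or range.

## Working session

There is one attempt and no reset: what is moved stays moved. The work goes in short steps, Python scripts to look and compute and a tool call to move; the robot and the scene stay as the last step left them, time stands still between calls to the robot, and variables do not carry over. Pictures are saved under pics/ and viewed, at most 14 in all, crops included, and the job is handed in when it is done.

Besides the shell and the picture viewer there is one more tool, called by a JSON object that holds its "op" and its "data". arm_command: Moves the arm, as the interface text tells. Its arguments: {"type":"object","properties":{"deltas":{"type":"array"},"gripper":{"type":"number"},"squeeze":{"type":"number"}},"required":["deltas"]}

```bash
mkdir -p pics; cat > h.py <<'E'
import numpy as np, cv2
from plant import monitor, eyes, ticket
def snap(name,f):
    im=eyes.read_camera(name); cv2.imwrite('pics/'+f,im); return im
def cam(name):
    m=eyes.camera_model(name); K=np.array([[m['fx'],0,m['cx']],[0,m['fy'],m['cy']],[0,0,1.]])
    return K,np.array(m['rvec'],float),np.array(m['tvec'],float)
def px(name,u,v,z):
    K,r,t=cam(name); R=cv2.Rodrigues(r)[0]
    d=R.T@np.linalg.solve(K,[u,v,1.]); c=-R.T@t
    return c+d*(z-c[2])/d[2]
def pr(name,P):
    K,r,t=cam(name); return cv2.projectPoints(np.array(P,float).reshape(-1,3),r,t,K,None)[0].reshape(-1,2)
E
python3 - <<'E'
from h import *
for n in('scene','top'):
    snap(n,n+'0.png'); K,r,t=cam(n); print(n,K[0,0],-cv2.Rodrigues(r)[0].T@t)
print(monitor.read_state())
E
```

```text
scene 505.92125785374674 [ 0.06888737 -0.39666736  0.55242824]
top 499.04603417536396 [0.46133092 0.12788247 1.12520742]
{'t': 0.1, 'q': array([-1.28943688e+00,  1.31029165e-01,  1.48918325e+00, -8.06214883e-06,
        1.52294906e+00, -8.53851884e-02]), 'dq': array([-0.00046926, -0.00179081, -0.00364927,  0.00088681,  0.00106329,
        0.0012741 ]), 'joint_torque': array([ 1.56072249e-03, -5.61340821e+01, -4.93096089e+01,  7.70392525e-02,
        2.91462574e-02, -4.40628526e-05]), 'tool_pos': array([ 0.21502248, -0.55956839,  0.18901902]), 'orientation': array([-3.08738736e+00, -5.72574103e-01,  2.53544951e-04]), 'force': array([-0.24491765,  0.30017674, -0.84350093]), 'wrist_torque': array([-0.02444543, -0.03991863,  0.03416439]), 'gripper_force': 0.0, 'opening': 0.09283340487467469}
```

View pics/top0.png

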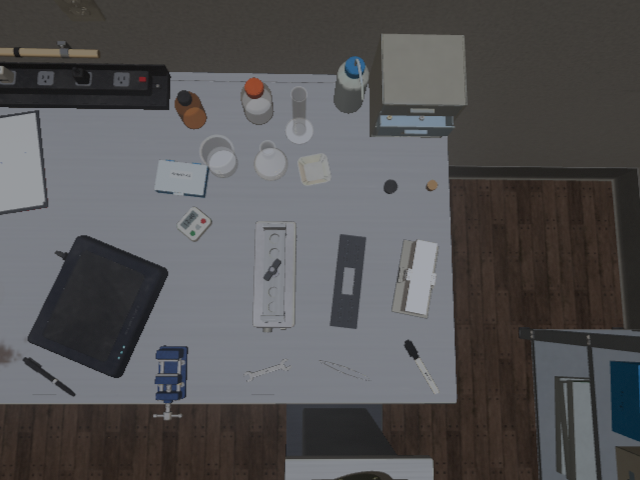

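View pics/scene0.png

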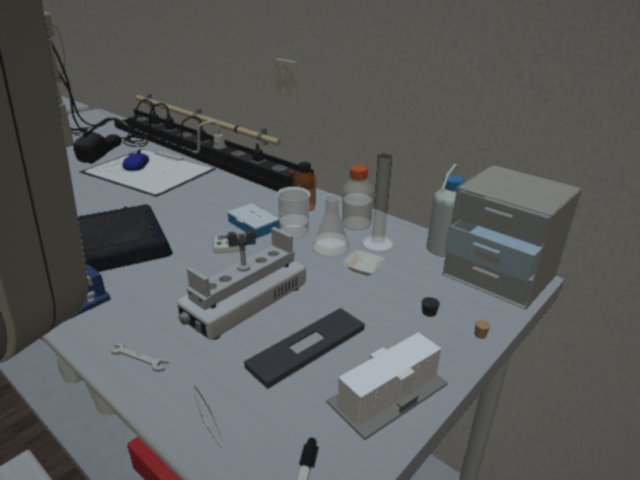

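The top view shows the shaker at about (274,275), the cover at (348,281), the box and hood at (416,278), the timer at (194,224) and the stopper at (390,186). The dial end of the shaker faces the robot (row 327). I'll enlarge this area.

```bash
python3 - <<'E'
from h import *
im=cv2.imread('pics/top0.png')[205:340,240:450]
im=cv2.resize(im,None,fx=3.8,fy=3.8,interpolation=cv2.INTER_CUBIC); im=cv2.convertScaleAbs(im,alpha=1.3)
for x in range(240,450,20): cv2.putText(im,str(x),(int((x-240)*3.8),10),0,.35,(0,255,255),1); cv2.line(im,(int((x-240)*3.8),12),(int((x-240)*3.8),20),(0,255,255),1)
for y in range(220,340,20): cv2.putText(im,str(y),(0,int((y-205)*3.8)),0,.35,(0,255,255),1)
cv2.imwrite('pics/crop0.png',im)
for u,v in((274,275),(348,281),(416,278)): print(px('top',u,v,.05))
E
```

```text
[0.54017975 0.18511344 0.05      ]
[0.52800883 0.02570034 0.05      ]
[ 0.53515478 -0.12199761  0.05      ]
```

View pics/crop0.png

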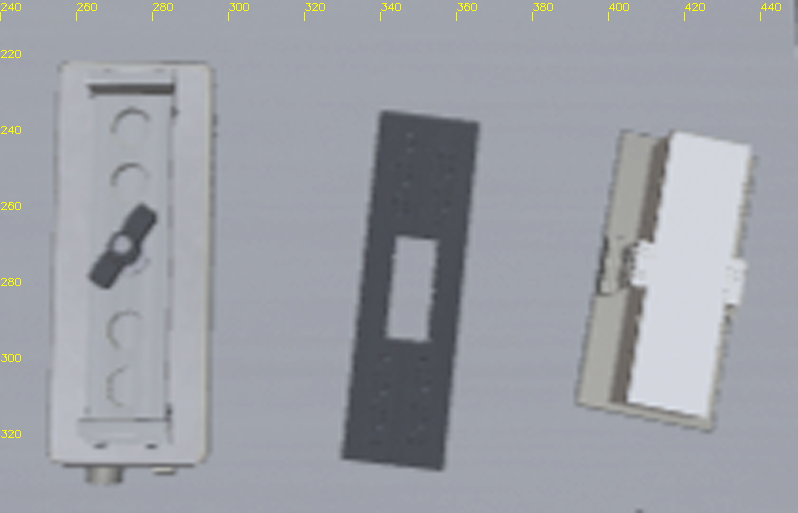

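The crop shows the housing, cover and hood corners clearly, so I'll fit poses to them and check them by projecting the models into both views.

```bash
cat >> h.py <<'E'
def rect(lx,ly,z): return np.array([[lx/2,ly/2,z],[lx/2,-ly/2,z],[-lx/2,-ly/2,z],[-lx/2,ly/2,z]])
def place(P,p):
    c,s=np.cos(p[2]),np.sin(p[2]); P=np.array(P,float); return np.c_[p[0]+c*P[:,0]-s*P[:,1],p[1]+s*P[:,0]+c*P[:,1],P[:,2]]
from scipy.optimize import least_squares
def fit(p0,obs):
    f=lambda p:np.concatenate([(pr(n,place(P,p))-np.array(uv)).ravel() for n,P,uv in obs])
    r=least_squares(f,p0); return r.x,r.fun
E
python3 - <<'E'
from h import *
np.set_printoptions(precision=4,suppress=True)
c=lambda a:np.array([(240+x/3.8,205+y/3.8) for x,y in a])
S,f=fit([.54,.185,0],[('top',rect(.23,.09,.05),c([(60,63),(212,63),(207,464),(50,463)]))]);print('shaker',S,f)
C,f=fit([.53,.026,0],[('top',rect(.206,.059,.014),c([(380,110),(480,122),(443,470),(342,458)]))]);print('cover',C,f)
H,f=fit([.53,-.12,0],[('top',rect(.156,.045,.062),c([(672,132),(752,146),(710,418),(627,402)]))]);print('hood',H,f)
B,f=fit([.53,-.12,0],[('top',rect(.166,.082,.006)[[0,3,2]],c([(622,130),(576,405),(712,430)]))]);print('box',B,f)
im=cv2.imread('pics/scene0.png')[220:440,170:460]; k=2.75
im=cv2.resize(im,None,fx=k,fy=k,interpolation=cv2.INTER_CUBIC)
for P,p in((rect(.23,.09,.05),S),(rect(.206,.044,.076),S),(rect(.196,.048,.112),S),(rect(.206,.059,.014),C),(rect(.156,.045,.062),H),(rect(.166,.082,.006),H)):
    q=(pr('scene',place(P,p))-[170,220])*k; cv2.polylines(im,[q.astype(int)],True,(0,0,255),1)
for o in(-72,-41,41,72):
    q=(pr('scene',place([[o/1e3,0,.076]],S))-[170,220])*k; cv2.circle(im,tuple(q[0].astype(int)),3,(0,255,0),1)
cv2.imwrite('pics/crop1.png',im)
E
```

```text
shaker [ 0.5436  0.1833 -0.0035] [-0.6559 -0.9954  0.6026 -0.53    0.6615  0.6919 -0.5951  0.7268]
cover [ 0.531   0.0216 -0.1147] [ 0.2261 -0.1823 -0.1837 -0.2029  0.0068  0.1883 -0.0464  0.1777]
hood [ 0.5369 -0.1316 -0.1873] [ 0.323  -0.2237 -0.3461  0.057  -0.495   0.0021  0.5173  0.1626]
box [ 0.5374 -0.1309 -0.1875] [-0.102  -0.0857 -0.0999 -0.1835  0.2004  0.2633]
```

View pics/crop1.png

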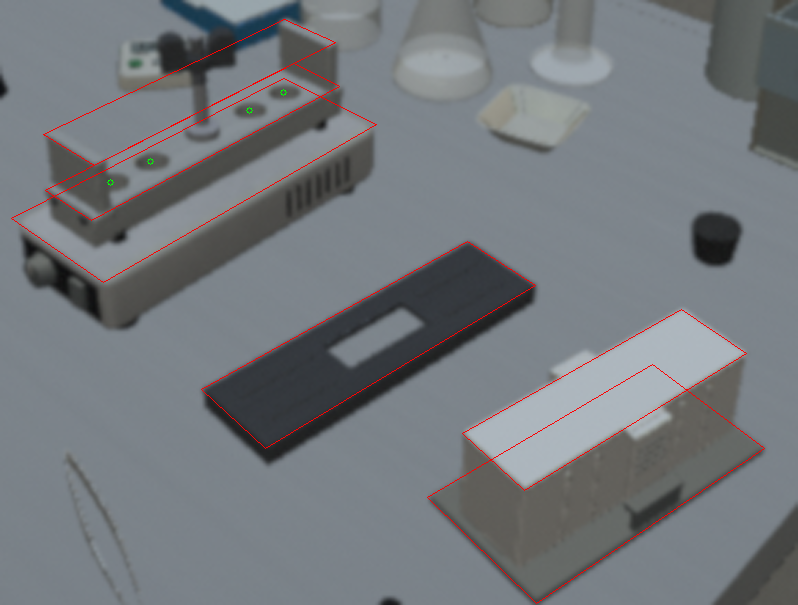

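The fits agree in both views to about 1 px. Shaker is at (0.544, 0.183), cover at (0.531, 0.022, yaw -0.115), and hood and box at (0.537, -0.131, yaw -0.187). I'll move over the hood now.

{"op": "arm_command", "data": {"deltas": [[[2,2.7,0,0,0,-2],[2,2.7,0,0,0,-2],[2,2.7,0,0,0,-2],[2,2.7,0,0,0,-2],[2,2.7,0,0,0,-2],[2,2.7,0,0,0,-2],[2,2.7,0,0,0,-2],[2,2.7,0,0,0,-2],[2,2.7,0,0,0,-2],[2,2.7,0,0,0,-2],[2,2.7,0,0,0,-2],[2,2.7,0,0,0,-2]]], "gripper": 1, "squeeze": 25}}

```text
t: 1.1
tool_pos: [0.4557, -0.2344, 0.1896]
orientation: [-3.14, 0.085, 0.001]
force: [-0.5, -0.7, -0.2]
opening: 0.0929
gripper_force: 0.0
```

{"op": "arm_command", "data": {"deltas": [[[2,2.7,-1.5,0,0,-2],[2,2.7,-1.5,0,0,-2],[2,2.7,-1.5,0,0,-2],[2,2.4,-1.5,0,0,-1.8],[0.2,0,0,0,0,0],[0,0,0,0,0,0],[0,0,0,0,0,0]]]}}

```text
t: 1.68
tool_pos: [0.5369, -0.1312, 0.1297]
orientation: [3.128, -0.293, -0.001]
force: [0.5, -0.3, -0.2]
opening: 0.093
gripper_force: 0.0
```

{"op": "arm_command", "data": {"deltas": [[[0,0,-2,0,0,0],[0,0,-2,0,0,0],[0,0,-2,0,0,0],[0,0,-2,0,0,0],[0,0,-1,0,0,0],[0,0,-0.7,0,0,0],[0,0,-0.3,0,0,0],[0,0,0,0,0,0]]]}}

```text
t: 2.35
tool_pos: [0.5372, -0.1316, 0.0302]
orientation: [3.127, -0.296, 0.0]
force: [0.6, -0.2, 0.2]
opening: 0.0928
gripper_force: 0.0
```

{"op": "arm_command", "data": {"deltas": [[[0,0,0,0,0,0],[0,0,0,0,0,0],[0,0,0,0,0,0],[0,0,0,0,0,0],[0,0,0,0,0,0],[0,0,0,0,0,0],[0,0,0,0,0,0],[0,0,0,0,0,0]]], "gripper": -1}}

```text
t: 3.02
tool_pos: [0.5376, -0.1308, 0.0303]
orientation: [-3.127, 0.295, -0.001]
force: [-0.5, 2.0, 4.1]
opening: 0.0475
gripper_force: 25.1
```

{"op": "arm_command", "data": {"deltas": [[[0,0,0.2,0,0,0],[0,0,0.4,0,0,0],[0,0,0.4,0,0,0],[0,0,1,0,0,0],[0,0,1,0,0,0],[0,0,0,0,0,0]]]}}

```text
t: 3.52
tool_pos: [0.5391, -0.1318, 0.0632]
orientation: [3.127, -0.295, 0.007]
force: [0.3, 0.2, -0.1]
opening: 0.0472
gripper_force: 25.0
```

```bash
python3 - <<'E'
from h import *
im=snap('scene','s1.png')[200:460,300:580]
cv2.imwrite('pics/s1c.png',cv2.resize(im,None,fx=2.2,fy=2.2))
E
```

```text
(no output)
```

View pics/s1c.png

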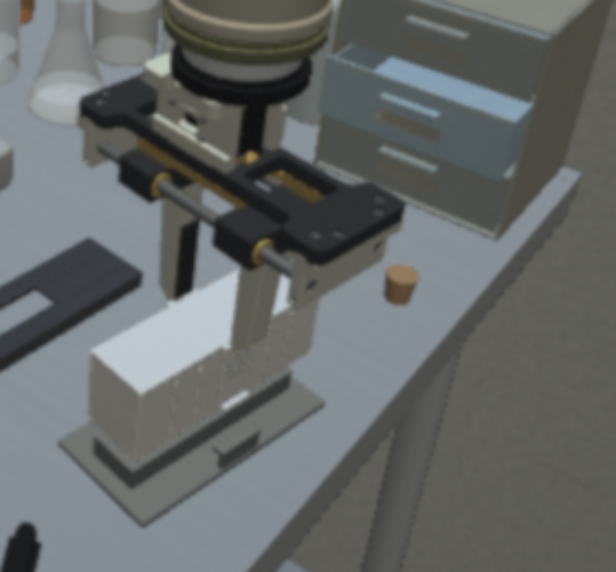

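The hood came off cleanly and is held in the pinch. I'll lift it high and carry it over to (0.49, 0.335).

{"op": "arm_command", "data": {"deltas": [[[0,0,1.5,0,0,0],[0,0,2,0,0,0],[0,0,2,0,0,0],[0,0,2,0,0,0],[0,0,2,0,0,0],[0,0,2,0,0,0],[0,0,2,0,0,0],[0,0,1.2,0,0,0],[0,1,0,0,0,0],[0,2,0,0,0,0],[0,2.5,0,0,0,0.7],[0,2.5,0,0,0,1]]]}}

```text
t: 4.57
tool_pos: [0.5363, -0.0498, 0.2052]
orientation: [-3.131, 0.25, 0.003]
force: [-0.5, -0.4, -1.5]
opening: 0.0467
gripper_force: 25.0
```

{"op": "arm_command", "data": {"deltas": [[[-0.4,3,0,0,0,1],[-0.4,3,0,0,0,1],[-0.4,3,0,0,0,1],[-0.4,3,0,0,0,1],[-0.4,3,0,0,0,1],[-0.4,3,0,0,0,1],[-0.4,3,0,0,0,1],[-0.4,3,0,0,0,1],[-0.4,3,0,0,0,1],[-0.4,3,0,0,0,0],[-0.4,3,0,0,0,0],[-0.4,3,0,0,0,0]]]}}

```text
t: 5.57
tool_pos: [0.4875, 0.3107, 0.205]
orientation: [3.141, -0.002, -0.003]
force: [1.2, -0.1, -1.0]
opening: 0.0474
gripper_force: 25.0
```

{"op": "arm_command", "data": {"deltas": [[[0,2,0,0,0,0],[0,0.7,0,0,0,0],[0,0,-1,0,0,0],[0,0,-2,0,0,0],[0,0,-2,0,0,0],[0,0,-2,0,0,0],[0,0,-2,0,0,0],[0,0,-2,0,0,0],[0,0,-2,0,0,0],[0,0,-1,0,0,0],[0,0,-1,0,0,0],[0,0,0,0,0,0]]]}}

```text
t: 6.57
tool_pos: [0.4877, 0.3343, 0.0541]
orientation: [3.139, -0.004, -0.005]
force: [-0.8, 0.2, -0.6]
opening: 0.0471
gripper_force: 25.0
```

{"op": "arm_command", "data": {"deltas": [[[0,0,-1,0,0,0],[0,0,-0.8,0,0,0],[0,0,-0.4,0,0,0],[0,0,-0.3,0,0,0],[0,0,-0.2,0,0,0],[0,0,-0.2,0,0,0],[0,0,-0.1,0,0,0],[0,0,0,0,0,0]]]}}

```text
t: 7.23
tool_pos: [0.4892, 0.336, 0.0269]
orientation: [-3.142, 0.002, -0.0]
force: [-0.1, 0.2, -1.3]
opening: 0.047
gripper_force: 25.0
```

{"op": "arm_command", "data": {"deltas": [[[0,0,0,0,0,0],[0,0,0,0,0,0],[0,0,0,0,0,0],[0,0,0,0,0,0],[0,0,0,0,0,0]]], "gripper": 0.8}}

```text
t: 7.65
tool_pos: [0.4895, 0.3361, 0.0273]
orientation: [-3.141, 0.002, -0.001]
force: [0.2, 0.5, 0.8]
opening: 0.0755
gripper_force: 0.0
```

{"op": "arm_command", "data": {"deltas": [[[0,0,1,0,0,0],[0,0,2,0,0,0],[0,0,2.5,0,0,0],[0,0,3,0,0,0],[0,0,3,0,0,0],[0,0,3,0,0,0],[0,0,2,0,0,0],[0,0,1,0,0,0]]]}}

```text
t: 8.32
tool_pos: [0.4908, 0.3369, 0.2072]
orientation: [-3.138, 0.002, -0.009]
force: [1.4, 0.4, 0.8]
opening: 0.0833
gripper_force: 0.0
```

```bash
python3 - <<'E'
from h import *
a=snap('top','t2.png'); b=snap('scene','s2.png')
k=3.8
a=cv2.resize(a[225:335,330:445],None,fx=k,fy=k,interpolation=cv2.INTER_CUBIC)
b=cv2.resize(b[330:440,320:455],None,fx=3.1,fy=3.8,interpolation=cv2.INTER_CUBIC)[:418,:360]
b=cv2.resize(cv2.imread('pics/s2.png')[330:440,330:440],None,fx=3.3,fy=3.8,interpolation=cv2.INTER_CUBIC)
cv2.imwrite('pics/c2.png',np.hstack([a,b]))
print(a.shape,b.shape)
B=[.5374,-.131,-.1873]
for x in(-.048,-.016,.016,.048): print(x,place([[x,0,0]],B)[0,:2],pr('top',place([[x,0,.057]],B)),pr('scene',place([[x,0,.057]],B)))
E
```

```text
(418, 437, 3) (418, 363, 3)
-0.048 [ 0.49023949 -0.12206207] [[417.34315375 298.79071414]] [[365.73925375 380.0523314 ]]
-0.016 [ 0.52167983 -0.12802069] [[419.70045656 284.06845988]] [[382.8915496  369.86546034]]
0.016 [ 0.55312017 -0.13397931] [[422.03696843 269.47605288]] [[399.23061651 360.16157176]]
0.048 [ 0.58456051 -0.13993793] [[424.35296324 255.01178285]] [[414.8129507  350.90711215]]
```

View pics/c2.png

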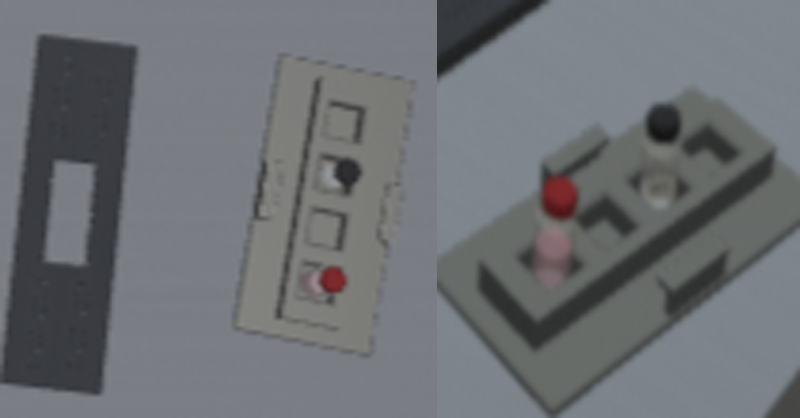

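View pics/s2.png

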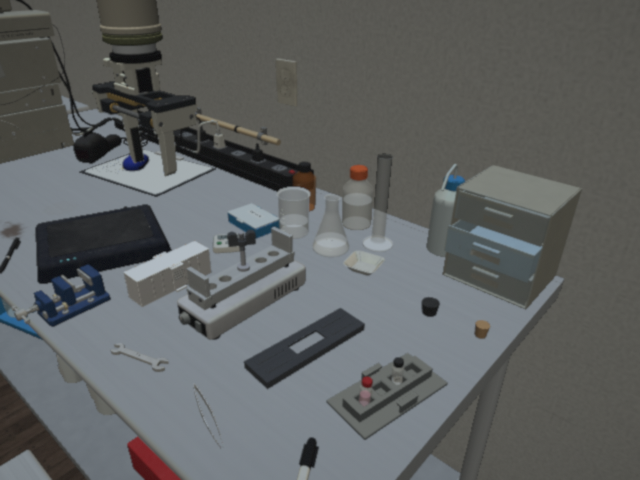

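The hood stands on the bench at (0.49, 0.336). Two vials are there: the red cap at top pixel (417.6, 298.7), cell x=-48, and the black cap at (421.3, 270.5), cell x=+16. I'll fetch the red one.

{"op": "arm_command", "data": {"deltas": [[[0,-2,0,0,0,0],[0,-4,0,0,0,0],[0,-4,0,0,0,0],[0,-4,0,0,0,-1],[0,-4,0,0,0,-1],[0,-4,0,0,0,-1],[0,-4,0,0,0,-1],[0,-4,0,0,0,-1],[0,-4,0,0,0,-1],[0,-4,0,0,0,-1],[0,-4,-1.2,0,0,-1],[0,-2,-2,0,0,-1]]], "gripper": 0}}

```text
t: 9.42
tool_pos: [0.4892, -0.1082, 0.1699]
orientation: [3.13, -0.254, 0.003]
force: [0.6, 0.3, -0.6]
opening: 0.0464
gripper_force: 0.0
```

{"op": "arm_command", "data": {"deltas": [[[0.1,-1.8,-2,0,0,-1],[0,0,-2,0,0,-0.7],[0,0,-1.5,0,0,0],[0,0,-0.5,0,0,0],[0,0,0,0,0,0],[0,0,0,0,0,0],[0,0,0,0,0,0],[0,0,0,0,0,0]]]}}

```text
t: 10.08
tool_pos: [0.4911, -0.122, 0.1112]
orientation: [3.127, -0.294, 0.003]
force: [-0.1, -0.5, -0.2]
opening: 0.0467
gripper_force: 0.0
```

{"op": "arm_command", "data": {"deltas": [[[0,0,0,0,0,0],[0,0,0,0,0,0]]]}}

```text
t: 10.25
tool_pos: [0.4908, -0.122, 0.1108]
orientation: [3.127, -0.295, 0.002]
force: [-0.8, 0.1, 1.2]
opening: 0.0462
gripper_force: 0.0
```

{"op": "arm_command", "data": {"deltas": [[[0,0,0,0,0,0]]]}}

```text
t: 10.33
tool_pos: [0.4906, -0.122, 0.1105]
orientation: [3.128, -0.295, 0.001]
force: [-0.8, 0.1, -0.2]
opening: 0.0464
gripper_force: 0.0
```

{"op": "arm_command", "data": {"deltas": [[[0,0,-2,0,0,0],[0,0,-2,0,0,0],[0,0,-2,0,0,0],[0,0,-1,0,0,0],[0,0,-0.7,0,0,0],[0,0,-0.3,0,0,0],[0,0,0,0,0,0],[0,0,0,0,0,0]]]}}

```text
t: 11.0
tool_pos: [0.4909, -0.1222, 0.0309]
orientation: [3.127, -0.295, 0.002]
force: [0.6, -0.6, 0.5]
opening: 0.0463
gripper_force: 0.0
```

{"op": "arm_command", "data": {"deltas": [[[0,0,0,0,0,0],[0,0,0,0,0,0],[0,0,0,0,0,0],[0,0,0,0,0,0],[0,0,0,0,0,0]]], "gripper": -1, "squeeze": 10}}

```text
t: 11.42
tool_pos: [0.4903, -0.1221, 0.0302]
orientation: [3.128, -0.295, 0.001]
force: [0.5, 0.6, 0.1]
opening: 0.0179
gripper_force: 0.0
```

{"op": "arm_command", "data": {"deltas": [[[0,0,0.5,0,0,0],[0,0,1,0,0,0],[0,0,2,0,0,0],[0,0,2,0,0,0],[0,0,2,0,0,0],[0,0,2,0,0,0],[0,0,2,0,0,0],[0,0,0.5,0,0,0],[0,0,0,0,0,0],[0,0,0,0,0,0]]]}}

```text
t: 12.25
tool_pos: [0.4902, -0.122, 0.1498]
orientation: [3.128, -0.295, 0.001]
force: [1.1, 0.4, -0.2]
opening: 0.0008
gripper_force: 0.0
```

The grasp missed: I lifted while the fingers were still closing. I'll look.

```bash
python3 - <<'E'
from h import *
b=snap('scene','s3.png'); a=snap('top','t3.png')
b=cv2.resize(b[200:440,300:480],None,fx=2.2,fy=2.2,interpolation=cv2.INTER_CUBIC)
a=cv2.resize(a[220:340,350:450],None,fx=4.4,fy=4.4,interpolation=cv2.INTER_CUBIC)[:528,:396]
cv2.imwrite('pics/c3.png',np.hstack([a,b]))
E
```

```text
(no output)
```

View pics/c3.png

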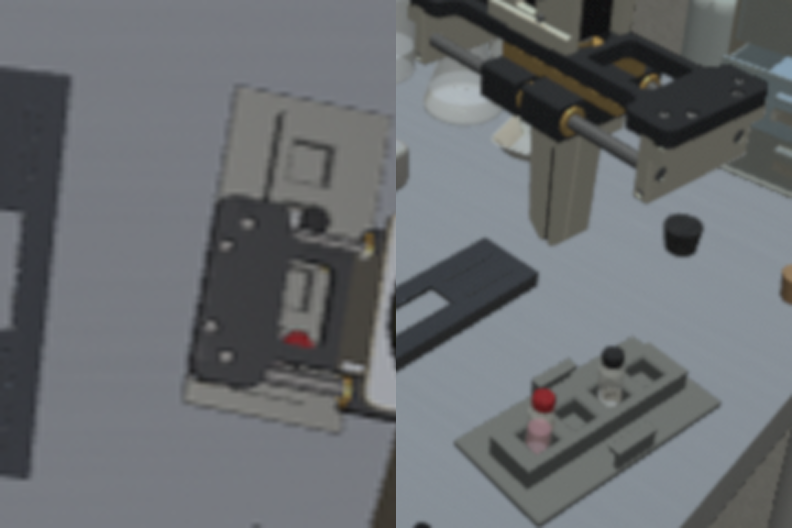

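The vial is still standing upright in its cell. I'll retry with a longer close and more squeeze.

{"op": "arm_command", "data": {"deltas": [[[0,0,-1,0,0,0],[0,0,-1,0,0,0],[0,0,-1,0,0,0],[0,0,-1,0,0,0],[0,0,-2,0,0,0],[0,0,-2,0,0,0],[0,0,-2,0,0,0],[0,0,-1,0,0,0],[0,0,-0.8,0,0,0],[0,0,-0.4,0,0,0],[0,0,0,0,0,0],[0,0,0,0,0,0]]], "gripper": 0}}

```text
t: 13.35
tool_pos: [0.4907, -0.1222, 0.0286]
orientation: [3.127, -0.295, 0.001]
force: [-0.6, 0.3, 0.1]
opening: 0.0468
gripper_force: 0.0
```

{"op": "arm_command", "data": {"deltas": [[[0,0,0,0,0,0],[0,0,0,0,0,0],[0,0,0,0,0,0],[0,0,0,0,0,0],[0,0,0,0,0,0],[0,0,0,0,0,0],[0,0,0,0,0,0],[0,0,0,0,0,0]]], "gripper": -1, "squeeze": 15}}

```text
t: 14.02
tool_pos: [0.491, -0.1222, 0.0288]
orientation: [3.127, -0.295, 0.002]
force: [0.3, 0.3, 4.2]
opening: 0.001
gripper_force: 2.4
```

```bash
python3 - <<'E'
from h import *
print(pr('scene',[[.4902,-.122,.15],[.4902,-.122,.057]]),pr('top',[[.4902,-.122,.15],[.4902,-.122,.057],[.49,-.122,.3]]))
b=snap('scene','s4.png')
cv2.imwrite('pics/c4.png',cv2.resize(b[230:440,300:480],None,fx=2.8,fy=2.8,interpolation=cv2.INTER_CUBIC))
E
```

```text
[[370.34350426 325.67053704]
 [365.68445216 380.04547003]] [[428.3385882  297.5532091 ]
 [417.31482091 298.80920106]
 [451.28792633 295.06032984]]
```

View pics/c4.png

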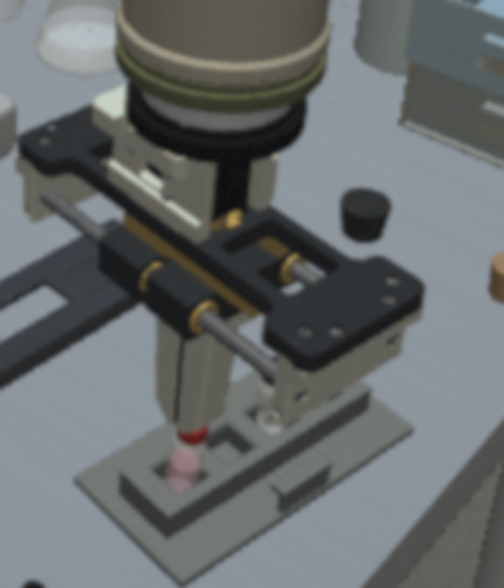

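```bash
python3 - <<'E'
from h import *
for y in(-.059,-.042,.042,.059):
    print(y,pr('scene',[[.4908-.0075,.3369+y,.2072],[.4908+.0075,.3369+y,.2072]]).ravel())
print(pr('scene',[[.491,-.1222,.0288],[.491,-.1222,.048]]),monitor.read_state()['q'])
b=cv2.imread('pics/s2.png')[60:220,60:260]; c=cv2.imread('pics/t2.png')[120:320,100:300]
cv2.imwrite('pics/c5.png',np.hstack([cv2.resize(b,(500,400),interpolation=2),cv2.resize(c,(300,400)[:2],interpolation=2)]))
E
```

```text
-0.059 [172.09522212 195.03589922 179.76091475 192.29047513]
-0.042 [166.07039427 192.13246639 173.71715314 189.45173908]
0.042 [138.24051205 178.72093069 145.77873802 176.32915233]
0.059 [132.9713002  176.18163777 140.48507251 173.8427341 ]
[[364.86348875 394.82582547]
 [365.74068934 384.66190453]] [-3.45370304e-01  1.70734306e-02  1.91293392e+00  1.50886592e-04
  1.21000947e+00  1.41357251e+00]
```

View pics/c5.png

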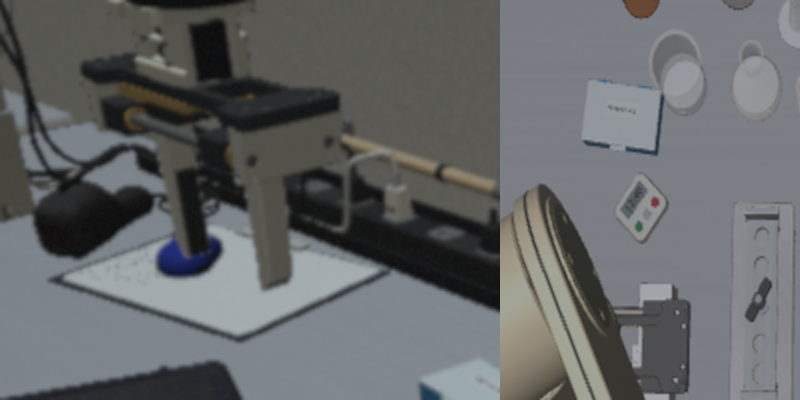

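The fingertips appear about 15 px above where the reported TCP projects, in every view (175 against 192 in s2, 381 against 395 in s4). That makes the real tips roughly 25 mm higher than reported, which also explains the missed cap. I'll check it with a gentle touch on free bench at (0.41, -0.06).

{"op": "arm_command", "data": {"deltas": [[[0,0,2,0,0,0],[0,0,2,0,0,0],[0,0,2,0,0,0],[-2,1.5,0,0,0,0],[-2,1.5,0,0,0,0],[-2,1.5,0,0,0,0],[-2,1.5,-1,0,0,0],[0,0,-2,0,0,0],[0,0,-2,0,0,0],[0,0,-1,0,0,0],[0,0,0,0,0,0],[0,0,0,0,0,0]]]}}

```text
t: 15.07
tool_pos: [0.4097, -0.0619, 0.0277]
orientation: [-3.127, 0.295, 0.003]
force: [0.4, 0.1, -0.4]
opening: 0.0005
gripper_force: 0.0
```

{"op": "arm_command", "data": {"deltas": [[[0,0,-0.5,0,0,0],[0,0,-0.5,0,0,0],[0,0,-0.5,0,0,0],[0,0,0,0,0,0],[0,0,0,0,0,0]]]}}

```text
t: 15.48
tool_pos: [0.4099, -0.062, 0.0127]
orientation: [-3.128, 0.295, 0.001]
force: [0.4, -0.3, -0.4]
opening: 0.0005
gripper_force: 0.0
```

{"op": "arm_command", "data": {"deltas": [[[0,0,-0.3,0,0,0],[0,0,-0.2,0,0,0],[0,0,0,0,0,0],[0,0,0,0,0,0]]]}}

```text
t: 15.82
tool_pos: [0.4101, -0.062, 0.0079]
orientation: [-3.128, 0.295, 0.0]
force: [-0.3, -0.6, 0.7]
opening: 0.0005
gripper_force: 0.0
```

{"op": "arm_command", "data": {"deltas": [[[0,0,-0.3,0,0,0],[0,0,-0.3,0,0,0],[0,0,-0.3,0,0,0],[0,0,0,0,0,0],[0,0,0,0,0,0]]]}}

```text
t: 16.23
tool_pos: [0.4098, -0.0619, -0.0014]
orientation: [-3.128, 0.295, 0.001]
force: [0.6, 0.5, 0.7]
opening: 0.0004
gripper_force: 0.0
```

{"op": "arm_command", "data": {"deltas": [[[0,0,-0.3,0,0,0],[0,0,-0.2,0,0,0],[0,0,0,0,0,0],[0,0,0,0,0,0]]]}}

```text
t: 16.57
tool_pos: [0.41, -0.0619, -0.0062]
orientation: [-3.128, 0.295, 0.001]
force: [0.5, -1.0, 0.2]
opening: 0.0003
gripper_force: 0.0
```

Already 6 mm below the nominal bench level with no contact, so the offset is real. Probing on.

{"op": "arm_command", "data": {"deltas": [[[0,0,-0.3,0,0,0],[0,0,-0.3,0,0,0],[0,0,-0.2,0,0,0],[0,0,0,0,0,0],[0,0,0,0,0,0]]]}}

```text
t: 16.98
tool_pos: [0.4099, -0.0619, -0.0143]
orientation: [-3.128, 0.295, 0.001]
force: [0.3, -0.7, 0.3]
opening: 0.0
gripper_force: 0.0
```

{"op": "arm_command", "data": {"deltas": [[[0,0,-0.2,0,0,0],[0,0,-0.2,0,0,0],[0,0,0,0,0,0],[0,0,0,0,0,0]]]}}

```text
t: 17.32
tool_pos: [0.41, -0.0619, -0.0182]
orientation: [-3.128, 0.295, 0.001]
force: [-0.7, -0.1, -0.2]
opening: 0.0008
gripper_force: 0.0
```

{"op": "arm_command", "data": {"deltas": [[[0,0,-0.2,0,0,0],[0,0,-0.2,0,0,0],[0,0,0,0,0,0],[0,0,0,0,0,0]]]}}

```text
t: 17.65
tool_pos: [0.41, -0.0619, -0.0223]
orientation: [-3.128, 0.295, 0.001]
force: [-0.2, -0.4, -0.1]
opening: 0.0008
gripper_force: 0.0
```

{"op": "arm_command", "data": {"deltas": [[[0,0,-0.2,0,0,0],[0,0,0,0,0,0],[0,0,0,0,0,0]]]}}

```text
t: 17.9
tool_pos: [0.4101, -0.062, -0.0242]
orientation: [-3.128, 0.295, 0.0]
force: [0.2, 0.2, 1.0]
opening: 0.0003
gripper_force: 0.0
```

{"op": "arm_command", "data": {"deltas": [[[0,0,-0.2,0,0,0],[0,0,0,0,0,0],[0,0,0,0,0,0]]]}}

```text
t: 18.15
tool_pos: [0.4101, -0.062, -0.0262]
orientation: [-3.128, 0.295, 0.0]
force: [0.7, -0.6, 0.1]
opening: 0.0006
gripper_force: 0.0
```

{"op": "arm_command", "data": {"deltas": [[[0,0,-0.2,0,0,0],[0,0,0,0,0,0],[0,0,0,0,0,0]]]}}

```text
t: 18.4
tool_pos: [0.4101, -0.062, -0.0282]
orientation: [-3.128, 0.295, 0.0]
force: [0.9, -0.3, 0.7]
opening: 0.0007
gripper_force: 0.0
```

{"op": "arm_command", "data": {"deltas": [[[0,0,-0.2,0,0,0],[0,0,0,0,0,0],[0,0,0,0,0,0]]]}}

```text
t: 18.65
tool_pos: [0.4104, -0.062, -0.0285]
orientation: [-3.128, 0.295, 0.001]
force: [-10.3, 3.6, 22.3]
opening: -0.0
gripper_force: 11.2
```

{"op": "arm_command", "data": {"deltas": [[[0,0,-0.2,0,0,0],[0,0,0,0,0,0],[0,0,0,0,0,0]]]}}

```text
t: 18.9
tool_pos: [0.4105, -0.062, -0.0286]
orientation: [-3.128, 0.295, 0.002]
force: [-23.3, 6.0, 50.0]
opening: 0.0003
gripper_force: 25.0
```

{"op": "arm_command", "data": {"deltas": [[[0,0,-0.2,0,0,0],[0,0,0,0,0,0],[0,0,0,0,0,0]]]}}

```text
t: 19.15
tool_pos: [0.4106, -0.0621, -0.0288]
orientation: [-3.128, 0.294, 0.004]
force: [-36.1, 7.7, 78.1]
opening: 0.0004
gripper_force: 38.8
```

Contact comes at a reported z of -0.0284, so the true tips are 28.4 mm higher than reported. I'll use that offset from here on (target reported z = tip z - 0.0284). Back off and grasp the red vial.

{"op": "arm_command", "data": {"deltas": [[[0,0,0.6,0,0,0],[0,0,1,0,0,0],[0,0,2,0,0,0],[0,0,2,0,0,0],[0,0,2,0,0,0],[0,0,1.8,0,0,0],[2,-1.5,0,0,0,0],[2,-1.5,0,0,0,0],[2,-1.5,0,0,0,0],[2,-1.5,0,0,0,0],[0,0,0,0,0,0],[0,0,0,0,0,0]]], "gripper": 0}}

```text
t: 20.15
tool_pos: [0.4903, -0.1224, 0.0596]
orientation: [-3.127, 0.297, 0.002]
force: [-0.3, -0.1, -1.2]
opening: 0.0462
gripper_force: 0.0
```

{"op": "arm_command", "data": {"deltas": [[[0,0,-1,0,0,0],[0,0,-1.5,0,0,0],[0,0,-1.5,0,0,0],[0,0,-1,0,0,0],[0,0,-0.6,0,0,0],[0,0,-0.2,0,0,0],[0,0,0,0,0,0],[0,0,0,0,0,0]]]}}

```text
t: 20.82
tool_pos: [0.4906, -0.122, 0.0025]
orientation: [3.128, -0.295, 0.001]
force: [0.2, -0.8, 1.3]
opening: 0.0463
gripper_force: 0.0
```

{"op": "arm_command", "data": {"deltas": [[[0,0,0,0,0,0],[0,0,0,0,0,0],[0,0,0,0,0,0],[0,0,0,0,0,0],[0,0,0,0,0,0],[0,0,0,0,0,0],[0,0,0,0,0,0],[0,0,0,0,0,0]]], "gripper": -1}}

```text
t: 21.48
tool_pos: [0.4903, -0.1221, 0.0021]
orientation: [3.128, -0.295, 0.0]
force: [-0.0, -0.6, 1.2]
opening: 0.0162
gripper_force: 14.9
```

{"op": "arm_command", "data": {"deltas": [[[0,0,0.5,0,0,0],[0,0,1,0,0,0],[0,0,2,0,0,0],[0,0,2,0,0,0],[0,0,2.5,0,0,0],[0,0,2.5,0,0,0],[0,0,2,0,0,0],[0,0,0.5,0,0,0],[0,1,0,0,0,0],[0.2,2,0,0,0,1],[0.2,2.5,0,0,0,1],[0.2,2.5,0,0,0,1]]]}}

```text
t: 22.48
tool_pos: [0.4949, -0.0406, 0.1301]
orientation: [-3.134, 0.214, 0.004]
force: [0.3, -0.2, -0.1]
opening: 0.0163
gripper_force: 14.9
```

{"op": "arm_command", "data": {"deltas": [[[0.2,2.8,0,0,0,1],[0.2,2.8,0,0,0,1],[0.2,2.8,0,0,0,1],[0.2,2.8,0,0,0,1],[0,2.8,0,0,0,1],[0,2.8,0,0,0,1],[0,2.8,0,0,0,1],[-0.15,2,0,0,0,0.5],[0,0.9,0,0,0,0],[0,0,0,0,0,0],[0,0,0,0,0,0],[0,0,0,0,0,0]]]}}

```text
t: 23.48
tool_pos: [0.5024, 0.182, 0.1313]
orientation: [3.141, -0.009, -0.001]
force: [-0.2, -0.4, 0.1]
opening: 0.0161
gripper_force: 14.9
```

```bash
python3 - <<'E'
from h import *
s=monitor.read_state();print(s['tool_pos'],s['orientation'])
b=snap('scene','s6.png')
S=[.5436,.1833,-.0035]
P=[[o/1e3,0,.076] for o in(-72,-41,41,72)]
b=b[200:320,170:310];k=3.6
im=cv2.resize(b,None,fx=k,fy=k,interpolation=cv2.INTER_CUBIC)
a=cv2.imread('pics/t2.png')[205:340,240:310]; im2=cv2.resize(a,None,fx=4.2,fy=3.2*432/432,interpolation=cv2.INTER_CUBIC)
for q in pr('top',place(P,S)): cv2.circle(im2,(int((q[0]-240)*4.2),int((q[1]-205)*3.2)),3,(0,0,255),1)
for x in [-.072,-.041,.041,.072]:
  th=np.linspace(0,6.28,40); q=pr('top',place(np.c_[x+.0105*np.cos(th),.0105*np.sin(th),0*th+.076],S)); cv2.polylines(im2,[((q-[240,205])*[4.2,3.2]).astype(int)],True,(0,0,255),1)
  q=pr('scene',place(np.c_[x+.0105*np.cos(th),.0105*np.sin(th),0*th+.076],S)); cv2.polylines(im,[((q-[170,200])*k).astype(int)],True,(0,0,255),1)
cv2.imwrite('pics/c6.png',np.hstack([im,im2]))
E
```

```text
[0.50238416 0.18198597 0.13130541] [ 3.14083522e+00 -9.02041564e-03 -1.48953236e-03]
```

View pics/c6.png

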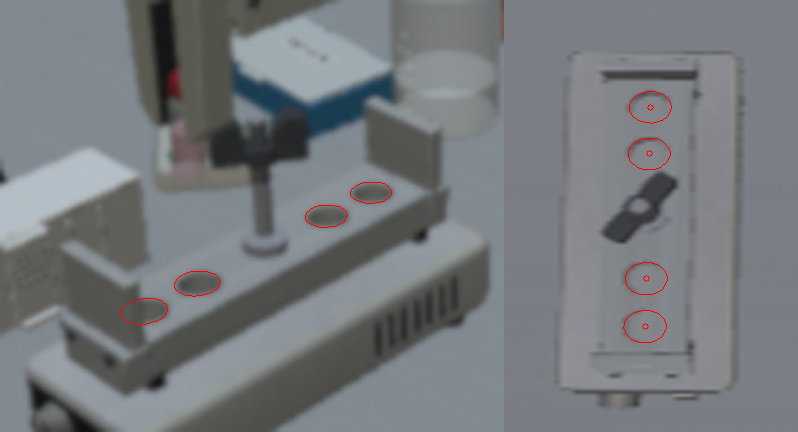

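The pocket outlines match both views, and the vial hangs above pocket_1. Lowering it in.

{"op": "arm_command", "data": {"deltas": [[[0,0.1,-1.5,0,0,0],[0,0,-2,0,0,0],[0,0,-1,0,0,0],[0,0,-0.5,0,0,0],[0,0,-0.5,0,0,0],[0,0,-0.5,0,0,0],[0,0,0,0,0,0]]]}}

```text
t: 24.12
tool_pos: [0.5026, 0.1837, 0.0715]
orientation: [3.141, -0.008, -0.001]
force: [-0.7, 0.6, -0.8]
opening: 0.0164
gripper_force: 14.9
```

{"op": "arm_command", "data": {"deltas": [[[0,0,-0.4,0,0,0],[0,0,-0.4,0,0,0],[0,0,-0.4,0,0,0],[0,0,-0.3,0,0,0],[0,0,-0.2,0,0,0],[0,0,0,0,0,0],[0,0,0,0,0,0]]]}}

```text
t: 24.7
tool_pos: [0.5026, 0.184, 0.0549]
orientation: [3.142, -0.008, -0.0]
force: [-0.1, 0.5, -1.0]
opening: 0.016
gripper_force: 14.9
```

{"op": "arm_command", "data": {"deltas": [[[0,0,-0.1,0,0,0],[0,0,0,0,0,0],[0,0,0,0,0,0],[0,0,0,0,0,0],[0,0,1,0,0,0],[0,0,2,0,0,0],[0,0,2,0,0,0],[0,0,2,0,0,0],[0,0,1,0,0,0],[0,-1,0,0,0,0],[0.3,-2.5,0,0,0,0],[0.4,-2.5,0,0,0,0]]], "gripper": 0}}

```text
t: 25.7
tool_pos: [0.509, 0.1234, 0.1332]
orientation: [3.141, -0.004, -0.001]
force: [-0.4, -0.8, -0.4]
opening: 0.0462
gripper_force: 0.0
```

{"op": "arm_command", "data": {"deltas": [[[0.5,-3,0,0,0,-1],[0.5,-3,0,0,0,-1.2],[0.5,-3,0,0,0,-1.2],[0.5,-3,0,0,0,-1.2],[0.5,-3,0,0,0,-1.2],[0.5,-3,0,0,0,-1.2],[0.5,-3,0,0,0,-1.2],[0.5,-3,0,0,0,-1.2],[0.35,-1.8,0,0,0,-1.1],[0,0,0,0,0,0],[0,0,0,0,0,0],[0,0,0,0,0,0]]]}}

```text
t: 26.7
tool_pos: [0.5524, -0.1337, 0.133]
orientation: [-3.127, 0.295, 0.003]
force: [0.8, -0.2, 0.4]
opening: 0.0463
gripper_force: 0.0
```

{"op": "arm_command", "data": {"deltas": [[[0,0,-2,0,0,0],[0,0,-3,0,0,0],[0,0,-3,0,0,0],[0,0,-2.5,0,0,0],[0,0,-1.5,0,0,0],[0,0,-0.8,0,0,0],[0,0,-0.3,0,0,0],[0,0,0,0,0,0],[0,0,0,0,0,0]]]}}

```text
t: 27.45
tool_pos: [0.5542, -0.1339, 0.0042]
orientation: [3.127, -0.294, 0.003]
force: [0.1, 0.1, 0.7]
opening: 0.0463
gripper_force: 0.0
```

{"op": "arm_command", "data": {"deltas": [[[0,0,0,0,0,0],[0,0,0,0,0,0],[0,0,0,0,0,0],[0,0,0,0,0,0],[0,0,0,0,0,0],[0,0,0,0,0,0],[0,0,0,0,0,0],[0,0,0,0,0,0]]], "gripper": -1}}

```text
t: 28.12
tool_pos: [0.5534, -0.1342, 0.0032]
orientation: [3.127, -0.295, 0.001]
force: [0.4, -0.6, 2.3]
opening: 0.016
gripper_force: 14.9
```

{"op": "arm_command", "data": {"deltas": [[[0,0,0.5,0,0,0],[0,0,1,0,0,0],[0,0,2,0,0,0],[0,0,2,0,0,0],[0,0,2.5,0,0,0],[0,0,2.5,0,0,0],[0,0,2,0,0,0],[0,0,0.5,0,0,0],[0,1,0,0,0,0],[0.2,2,0,0,0,1],[0.3,2.5,0,0,0,1],[0.3,2.5,0,0,0,1]]]}}

```text
t: 29.12
tool_pos: [0.5598, -0.0526, 0.1309]
orientation: [-3.134, 0.214, 0.005]
force: [-0.3, -0.0, 0.6]
opening: 0.0163
gripper_force: 14.9
```

{"op": "arm_command", "data": {"deltas": [[[0.3,3,0,0,0,1],[0.3,3,0,0,0,1],[0.3,3,0,0,0,1],[0.3,3,0,0,0,1],[0.3,3,0,0,0,1],[0.3,3,0,0,0,1],[0.3,3,0,0,0,1],[0.2,2,0,0,0,0.5],[0,0.7,0,0,0,0],[0,0,0,0,0,0],[0,0,0,0,0,0],[0,0,0,0,0,0]]]}}

```text
t: 30.12
tool_pos: [0.5837, 0.1819, 0.1321]
orientation: [3.141, -0.009, -0.002]
force: [-0.7, -0.1, 0.8]
opening: 0.0159
gripper_force: 14.9
```

{"op": "arm_command", "data": {"deltas": [[[0.05,0.1,-1.5,0,0,0],[0,0,-2,0,0,0],[0,0,-1,0,0,0],[0,0,-0.5,0,0,0],[0,0,-0.5,0,0,0],[0,0,-0.5,0,0,0],[0,0,0,0,0,0]]]}}

```text
t: 30.7
tool_pos: [0.5845, 0.1836, 0.0724]
orientation: [3.141, -0.008, -0.001]
force: [1.2, -0.1, 0.1]
opening: 0.0159
gripper_force: 14.9
```

{"op": "arm_command", "data": {"deltas": [[[0,0,-0.4,0,0,0],[0,0,-0.4,0,0,0],[0,0,-0.4,0,0,0],[0,0,-0.3,0,0,0],[0,0,-0.2,0,0,0],[0,0,0,0,0,0],[0,0,0,0,0,0]]]}}

```text
t: 31.28
tool_pos: [0.5846, 0.1841, 0.0559]
orientation: [3.142, -0.008, -0.0]
force: [0.4, 0.3, 0.4]
opening: 0.0158
gripper_force: 14.9
```

{"op": "arm_command", "data": {"deltas": [[[0,0,-0.05,0,0,0],[0,0,0,0,0,0],[0,0,0,0,0,0],[0,0,0,0,0,0],[0,0,1,0,0,0],[0,0,2,0,0,0],[0,0,2,0,0,0],[0,0,2,0,0,0],[0,0,2,0,0,0],[0,0,1,0,0,0],[0,0,0,0,0,0]]], "gripper": 0}}

```text
t: 32.2
tool_pos: [0.5868, 0.1845, 0.1596]
orientation: [-3.14, 0.008, -0.009]
force: [0.4, 0.1, 0.3]
opening: 0.0463
gripper_force: 0.0
```

```bash
python3 - <<'E'
from h import *
im=cv2.imread('pics/t2.png'); g=im[255:285,258:288].max(2)
m=(g<95).astype(np.uint8); n,l,st,ce=cv2.connectedComponentsWithStats(m)
i=1+np.argmax(st[1:,4]); ys,xs=np.nonzero(l==i); print(st[i],g.min(),g.max())
W=np.array([px('top',x+258,y+255,.143)[:2] for x,y in zip(xs,ys)])
c=W.mean(0); w,v=np.linalg.eigh(np.cov((W-c).T)); a=v[:,1]; print('nut',c,np.degrees(np.arctan2(a[1],a[0])), np.ptp((W-c)@a))
print(place([[0,0,.112]],[.5436,.1833,-.0035]))
E
```

```text
[  6   4  17  22 148] 54 145
nut [0.54380019 0.18381745] 146.72535355177132 0.047279049479995186
[[0.5436 0.1833 0.112 ]]
```

The nut's wings lie at yaw -33.3°, 47 mm long (expected 48), with centre (0.5438, 0.1838). I'll align and grip the wings with the tips just above the hub.

{"op": "arm_command", "data": {"deltas": [[[-1,0,0,0,0,-6.6],[-1,0,0,0,0,-6.6],[-1,0,0,0,0,-6.6],[-1.1,0,0,0,0,-6.6],[0,0,0,0,0,-6.6],[0,0,0,0,0,0],[0,0,-1.5,0,0,0],[0,0,-1.5,0,0,0],[0,0,-1,0,0,0],[0,0,-0.6,0,0,0],[0,0,0,0,0,0],[0,0,0,0,0,0]]]}}

```text
t: 33.2
tool_pos: [0.5435, 0.1839, 0.1091]
orientation: [3.01, -0.898, -0.001]
force: [0.1, -0.7, 1.0]
opening: 0.0464
gripper_force: 0.0
```

{"op": "arm_command", "data": {"deltas": [[[0,0,0,0,0,0],[0,0,0,0,0,0],[0,0,0,0,0,0],[0,0,0,0,0,0],[0,0,0,0,0,0],[0,0,0,0,0,0],[0,0,0,0,0,0],[0,0,0,0,0,0]]], "gripper": -1, "squeeze": 15}}

```text
t: 33.87
tool_pos: [0.5443, 0.1847, 0.1099]
orientation: [-3.009, 0.899, -0.002]
force: [4.1, 4.1, 0.4]
opening: 0.0112
gripper_force: 15.0
```

```bash
python3 -c "
from h import *
s=monitor.read_state();print(s['tool_pos'],s['orientation'],s['wrist_torque'],s['q'])"
```

```text
[0.54430061 0.18471366 0.10986057] [-3.00853268e+00  8.98998479e-01 -1.66837634e-03] [ 0.86417712 -0.58884728 -0.02806365] [2.37360748e-01 1.11800241e-01 1.65628686e+00 8.76027171e-04
 1.37177509e+00 2.38872550e+00]
```

{"op": "arm_command", "data": {"deltas": [[[0.05,0.1,0,0,0,5],[0,0,0,0,0,5],[0,0,0,0,0,5],[0,0,0,0,0,5],[0,0,0,0,0,5],[0,0,0,0,0,3],[0,0,0,0,0,0],[0,0,0,0,0,0]]]}}

```text
t: 34.53
tool_pos: [0.5445, 0.1851, 0.1101]
orientation: [-3.138, 0.148, -0.001]
force: [-0.7, 0.8, 5.2]
opening: 0.0112
gripper_force: 15.0
```

```bash
python3 -c "
from h import *
s=monitor.read_state();print(s['tool_pos'],np.degrees(2*np.arctan2(s['orientation'][1],s['orientation'][0])),s['force'],s['wrist_torque'],s['q'])"
```

```text
[0.54449884 0.18506194 0.11014058] 354.61532779576777 [-0.74803561  0.81022906  5.22944663] [ 0.1431782   0.13855244 -0.02041195] [ 2.38535909e-01  1.13455691e-01  1.65397313e+00 -8.13969806e-05
  1.37337658e+00  1.90332843e+00]
```

{"op": "arm_command", "data": {"deltas": [[[0,0,0,0,0,3],[0,0,0,0,0,2],[0,0,0,0,0,2],[0,0,0,0,0,0],[0,0,0,0,0,0]]]}}

```text
t: 34.95
tool_pos: [0.5446, 0.185, 0.1102]
orientation: [-3.141, -0.044, -0.001]
force: [-1.1, 1.5, 5.7]
opening: 0.0112
gripper_force: 15.0
```

```bash
python3 -c "
from h import *
s=monitor.read_state();print(s['tool_pos'],np.degrees(2*np.arctan2(s['orientation'][1],s['orientation'][0])),s['force'],s['wrist_torque'],s['q'])"
```

```text
[0.54455123 0.18501571 0.11020272] -358.41196984268714 [-1.11926695  1.47169164  5.6756479 ] [ 0.10950234  0.13980758 -0.17253087] [ 2.38437309e-01  1.13432856e-01  1.65388071e+00 -8.34520151e-05
  1.37343299e+00  1.78153361e+00]
```

{"op": "arm_command", "data": {"deltas": [[[0,0,0.05,0,0,2],[0,0,0,0,0,1],[0,0,0,0,0,0],[0,0,0,0,0,0]]]}}

```text
t: 35.28
tool_pos: [0.5444, 0.185, 0.1103]
orientation: [3.139, 0.127, 0.001]
force: [1.0, 0.6, 4.6]
opening: 0.012
gripper_force: 15.2
```

```bash
python3 -c "
from h import *
s=monitor.read_state();print(s['tool_pos'],np.degrees(2*np.arctan2(s['orientation'][1],s['orientation'][0])),s['force'],s['wrist_torque'],s['q'])"
```

```text
[0.54444144 0.18495877 0.11026996] 4.617280545274374 [0.97954489 0.60664073 4.55972671] [ 0.11483562 -0.03477923 -0.26937951] [ 2.38408285e-01  1.13383409e-01  1.65380720e+00 -1.15510008e-04
  1.37386174e+00  1.72864043e+00]
```

The torque rises and the fingers wedge at yaw about 0, so the nut is at its top stop. I'll square it, let go, rise and check the cover.

{"op": "arm_command", "data": {"deltas": [[[0,0,0,0,0,-2],[0,0,0,0,0,-2.6],[0,0,0,0,0,0],[0,0,0,0,0,0]]]}}

```text
t: 35.62
tool_pos: [0.5445, 0.1851, 0.1102]
orientation: [-3.142, -0.004, -0.001]
force: [1.3, 0.6, 5.5]
opening: 0.011
gripper_force: 15.0
```

{"op": "arm_command", "data": {"deltas": [[[0,0,0,0,0,0],[0,0,0,0,0,0],[0,0,0,0,0,0],[0,0,2,0,0,0],[0,0,3,0,0,0],[0,2,3,0,0,0],[0,4,0,0,0,0],[0,4,0,0,0,0],[0,4,0,0,0,0],[0,3,0,0,0,0],[0,0,0,0,0,0],[0,0,0,0,0,0]]], "gripper": 0}}

```text
t: 36.62
tool_pos: [0.5432, 0.3563, 0.1887]
orientation: [3.14, 0.008, -0.003]
force: [-0.5, -0.1, -0.4]
opening: 0.0468
gripper_force: 0.0
```

```bash
python3 - <<'E'
from h import *
a=snap('top','t7.png'); b=snap('scene','s7.png')
for C in ([.531,.0216,-.1147],):
    q=pr('top',place(rect(.206,.059,.014),C)).astype(int); cv2.polylines(a,[q],True,(0,0,255),1)
k=3.0
x=cv2.resize(a[205:340,240:390],(450,405),interpolation=2)
y=cv2.resize(b[200:335,170:286],(348,405),interpolation=2)
cv2.imwrite('pics/c7.png',np.hstack([x,y]))
E
```

```text
(no output)
```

View pics/c7.png

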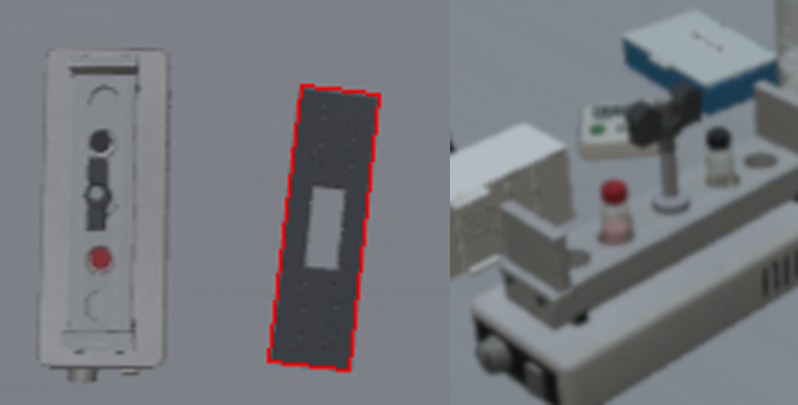

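Both vials stand in pockets 1 and 2, the nut is in line with the row, and the cover hasn't moved from its outline. I'll fetch the cover.

{"op": "arm_command", "data": {"deltas": [[[0,-2,0,0,0,0],[0,-3.5,0,0,0,0],[0,-4,0,0,0,0],[0,-4,0,0,0,0],[-0.2,-4,0,0,0,-1],[-0.2,-4,0,0,0,-1],[-0.2,-4,0,0,0,-1],[-0.2,-4,0,0,0,-1],[-0.2,-2,-2,0,0,-1],[-0.2,-1.3,-3,0,0,-1],[-0.1,-0.5,-3,0,0,-0.7],[0,0,-3,0,0,0]]], "gripper": 1, "squeeze": 30}}

```text
t: 37.72
tool_pos: [0.5308, 0.0187, 0.0794]
orientation: [3.135, -0.188, 0.002]
force: [0.1, 0.3, -1.1]
opening: 0.0928
gripper_force: 0.0
```

{"op": "arm_command", "data": {"deltas": [[[0,0,-3,0,0,0],[0,0,-3,0,0,0],[0,0,0,0,0,0],[0,0,0,0,0,0],[0,0,0,0,0,0]]]}}

```text
t: 38.13
tool_pos: [0.532, 0.0212, 0.0218]
orientation: [3.136, -0.182, 0.003]
force: [0.4, -0.6, 1.0]
opening: 0.0932
gripper_force: 0.0
```

{"op": "arm_command", "data": {"deltas": [[[0,0,-1.5,0,0,0],[0,0,-1.5,0,0,0],[0,0,-0.8,0,0,0],[0,0,-0.4,0,0,0],[0,0,-0.2,0,0,0],[0,0,0,0,0,0],[0,0,0,0,0,0]]]}}

```text
t: 38.72
tool_pos: [0.532, 0.022, -0.023]
orientation: [-3.136, 0.18, -0.002]
force: [0.4, 0.4, 0.5]
opening: 0.093
gripper_force: 0.0
```

{"op": "arm_command", "data": {"deltas": [[[0,0,0,0,0,0],[0,0,0,0,0,0],[0,0,0,0,0,0],[0,0,0,0,0,0],[0,0,0,0,0,0],[0,0,0,0,0,0],[0,0,0,0,0,0],[0,0,0,0,0,0]]], "gripper": -1}}

```text
t: 39.38
tool_pos: [0.5312, 0.022, -0.024]
orientation: [-3.136, 0.18, -0.0]
force: [-0.9, 0.0, 0.7]
opening: 0.0587
gripper_force: 30.0
```

{"op": "arm_command", "data": {"deltas": [[[0,0,0.5,0,0,0],[0,0,1,0,0,0],[0,0,2,0,0,0],[0,0,2.5,0,0,0],[0,0,2.5,0,0,0],[0,0,2.5,0,0,0],[0,0,2.5,0,0,0],[0,0,2.5,0,0,0],[0,0,1.5,0,0,0],[0,0,0.5,0,0,0],[0,1,0,0,0,0.4],[0.2,2,0,0,0,1]]]}}

```text
t: 40.38
tool_pos: [0.5328, 0.0512, 0.1555]
orientation: [3.138, -0.145, -0.001]
force: [-0.4, 0.9, -2.2]
opening: 0.059
gripper_force: 30.0
```

{"op": "arm_command", "data": {"deltas": [[[0.2,2.5,0,0,0,1],[0.2,2.5,0,0,0,1],[0.2,2.5,0,0,0,1],[0.2,2.5,0,0,0,1],[0.2,2,0,0,0,1],[0.1,1,0,0,0,0],[0.2,0.3,0,0,0,0],[0,0,0,0,0,0],[0,0,0,0,0,0],[0,0,0,0,0,0],[0,0,0,0,0,0]]]}}

```text
t: 41.3
tool_pos: [0.5463, 0.1839, 0.1559]
orientation: [3.141, -0.007, -0.0]
force: [0.2, 0.3, -2.6]
opening: 0.0587
gripper_force: 30.0
```

```bash
python3 -c "
from h import *
s=monitor.read_state();print(s['tool_pos'],np.degrees(2*np.arctan2(s['orientation'][1],s['orientation'][0])),s['force'])"
```

```text
[0.54627049 0.18392207 0.15591842] -0.2684932707797029 [ 0.17593612  0.28659703 -2.60266985]
```

{"op": "arm_command", "data": {"deltas": [[[-0.2,0.08,0,0,0,0],[0,0,-1,0,0,0],[0,0,-1.5,0,0,0],[0,0,-1.5,0,0,0],[0,0,-1,0,0,0],[0,0,-0.8,0,0,0],[0,0,-0.4,0,0,0],[0,0,0,0,0,0],[0,0,0,0,0,0]]]}}

```text
t: 42.05
tool_pos: [0.5444, 0.1858, 0.0942]
orientation: [-3.142, 0.005, -0.0]
force: [-0.5, -0.2, -2.0]
opening: 0.0586
gripper_force: 30.0
```

{"op": "arm_command", "data": {"deltas": [[[0,0,-0.3,0,0,0],[0,0,-0.3,0,0,0],[0,0,0,0,0,0],[0,0,0,0,0,0]]]}}

```text
t: 42.38
tool_pos: [0.5442, 0.1858, 0.088]
orientation: [3.142, -0.005, -0.0]
force: [0.3, 0.5, -2.5]
opening: 0.0589
gripper_force: 30.0
```

{"op": "arm_command", "data": {"deltas": [[[0,-0.08,0,0,0,0],[0,0,-0.2,0,0,0],[0,0,-0.2,0,0,0],[0,0,0,0,0,0],[0,0,0,0,0,0]]]}}

```text
t: 42.8
tool_pos: [0.544, 0.185, 0.0837]
orientation: [3.141, -0.005, -0.001]
force: [0.2, -0.4, -3.3]
opening: 0.0586
gripper_force: 30.0
```

{"op": "arm_command", "data": {"deltas": [[[0,0,-0.2,0,0,0],[0,0,-0.2,0,0,0],[0,0,0,0,0,0],[0,0,0,0,0,0]]]}}

```text
t: 43.13
tool_pos: [0.544, 0.185, 0.0797]
orientation: [3.142, -0.005, -0.001]
force: [0.4, 0.8, -2.7]
opening: 0.0584
gripper_force: 30.0
```

Skirt is below the pillar tops with no jam. Last millimetres.

{"op": "arm_command", "data": {"deltas": [[[0,0,-0.15,0,0,0],[0,0,-0.1,0,0,0],[0,0,0,0,0,0],[0,0,0,0,0,0]]]}}

```text
t: 43.47
tool_pos: [0.5444, 0.1851, 0.078]
orientation: [-3.141, 0.005, -0.001]
force: [-2.9, -1.7, 3.5]
opening: 0.0583
gripper_force: 30.0
```

{"op": "arm_command", "data": {"deltas": [[[0,0,0,0,0,0],[0,0,0,0,0,0],[0,0,0,0,0,0],[0,0,0,0,0,0],[0,0,0,0,0,0],[0,0,0,0,0,0]]], "gripper": 1}}

```text
t: 43.97
tool_pos: [0.5442, 0.185, 0.0774]
orientation: [-3.142, 0.005, 0.0]
force: [0.3, 0.6, 0.3]
opening: 0.0918
gripper_force: 0.0
```

The cover is seated: light contact, and the height matches. Now I'll rise and turn the tool to +180° to get a full stroke on the nut.

{"op": "arm_command", "data": {"deltas": [[[0,0,1,0,0,0],[0,0,2,0,0,0],[0,0,2,0,0,0],[0,0,1,0,0,0],[0,0,0,0,0,7],[0,0,0,0,0,7],[0,0,0,0,0,7],[0,0,0,0,0,7],[0,0,0,0,0,7],[0,0,0,0,0,7],[0,0,0,0,0,7],[0,0,0,0,0,7]]]}}

```text
t: 44.97
tool_pos: [0.5443, 0.185, 0.1378]
orientation: [2.772, 1.479, 0.0]
force: [0.5, 0.3, -0.3]
opening: 0.0928
gripper_force: 0.0
```

{"op": "arm_command", "data": {"deltas": [[[0,0,0,0,0,7],[0,0,0,0,0,7],[0,0,0,0,0,7],[0,0,0,0,0,7],[0,0,0,0,0,7],[0,0,0,0,0,7],[0,0,0,0,0,7],[0,0,0,0,0,7],[0,0,0,0,0,7],[0,0,0,0,0,7],[0,0,0,0,0,7],[0,0,0,0,0,7]]], "gripper": 0}}

```text
t: 45.97
tool_pos: [0.5443, 0.185, 0.1378]
orientation: [1.07, 2.953, 0.0]
force: [0.3, 0.2, 0.3]
opening: 0.0465
gripper_force: 0.0
```

{"op": "arm_command", "data": {"deltas": [[[0,0,0,0,0,7],[0,0,0,0,0,7],[0,0,0,0,0,7],[0,0,0,0,0,7],[0,0,0,0,0,7],[0,0,0,0,0,5],[0,0,0,0,0,0],[0,0,0,0,0,0],[0,0,0,0,0,0]]]}}

```text
t: 46.72
tool_pos: [0.5442, 0.185, 0.1376]
orientation: [0.01, 3.141, 0.0]
force: [0.8, 0.0, -0.3]
opening: 0.0465
gripper_force: 0.0
```

```bash
cat >> h.py <<'E'
def st():
    s=monitor.read_state();print(s['t'],s['tool_pos'].round(4),'yaw',np.degrees(2*np.arctan2(s['orientation'][1],s['orientation'][0])).round(2),'F',s['force'].round(1),'T',s['wrist_torque'].round(2),'q',s['q'].round(2),'op',round(s['opening'],4))
E
python3 -c "
from h import *
st()"
```

```text
46.7167 [0.5442 0.185  0.1376] yaw 179.64 F [ 0.8  0.  -0.3] T [ 0.01 -0.15 -0.07] q [ 0.24  0.09  1.63 -0.    1.42 -1.33] op 0.0465
```

{"op": "arm_command", "data": {"deltas": [[[0,0,-1,0,0,0],[0,0,-1,0,0,0],[0,0,-0.6,0,0,0],[0,0,-0.3,0,0,0],[0,0,0,0,0,0]]]}}

```text
t: 47.13
tool_pos: [0.543, 0.1847, 0.1066]
orientation: [-0.006, -3.139, 0.001]
force: [-0.5, 0.2, 0.5]
opening: 0.0464
gripper_force: 0.0
```

{"op": "arm_command", "data": {"deltas": [[[0,0,0,0,0,0],[0,0,0,0,0,0],[0,0,0,0,0,0],[0,0,0,0,0,0],[0,0,0,0,0,0],[0,0,0,0,0,0],[0,0,0,0,0,0],[0,0,0,0,0,0]]], "gripper": -1, "squeeze": 20}}

```text
t: 47.8
tool_pos: [0.5444, 0.1851, 0.1087]
orientation: [0.005, 3.141, 0.0]
force: [-0.4, 0.6, 2.3]
opening: 0.011
gripper_force: 20.0
```

{"op": "arm_command", "data": {"deltas": [[[0,0,-0.015,0,0,-7],[0,0,-0.015,0,0,-7],[0,0,-0.015,0,0,-7],[0,0,-0.015,0,0,-7],[0,0,-0.015,0,0,-7],[0,0,-0.015,0,0,-7],[0,0,-0.015,0,0,-7],[0,0,-0.015,0,0,-7],[0,0,-0.015,0,0,-7],[0,0,-0.015,0,0,-7],[0,0,-0.015,0,0,-7],[0,0,-0.015,0,0,-7]]]}}

```text
t: 48.8
tool_pos: [0.5442, 0.1849, 0.1068]
orientation: [2.113, 2.325, -0.0]
force: [-1.5, -0.8, 1.9]
opening: 0.0112
gripper_force: 20.0
```

```bash
python3 -c "
from h import *
st()"
```

```text
48.8 [0.5442 0.1849 0.1068] yaw 95.47 F [-1.5 -0.8  1.9] T [-0.15 -0.02  0.03] q [ 0.24  0.12  1.66 -0.    1.37  0.14] op 0.0112
```

Smooth, so I'll finish this 180° stroke, release, lift and wind back.

{"op": "arm_command", "data": {"deltas": [[[0,0,-0.015,0,0,-7],[0,0,-0.015,0,0,-7],[0,0,-0.015,0,0,-7],[0,0,-0.015,0,0,-7],[0,0,-0.015,0,0,-7],[0,0,-0.015,0,0,-7],[0,0,-0.015,0,0,-7],[0,0,-0.015,0,0,-7],[0,0,-0.015,0,0,-7],[0,0,-0.015,0,0,-7],[0,0,-0.015,0,0,-7],[0,0,-0.015,0,0,-7]]]}}

```text
t: 49.8
tool_pos: [0.544, 0.185, 0.1049]
orientation: [3.126, 0.314, -0.001]
force: [-1.8, -0.5, 2.2]
opening: 0.0111
gripper_force: 20.0
```

{"op": "arm_command", "data": {"deltas": [[[0,0,-0.015,0,0,-7],[0,0,-0.015,0,0,-5],[0,0,0,0,0,0],[0,0,0,0,0,0]]]}}

```text
t: 50.13
tool_pos: [0.544, 0.1851, 0.1046]
orientation: [-3.142, 0.0, 0.001]
force: [-2.5, 0.3, 1.3]
opening: 0.0112
gripper_force: 20.0
```

{"op": "arm_command", "data": {"deltas": [[[0,0,0,0,0,0],[0,0,0,0,0,0],[0,0,0,0,0,0],[0,0,0,0,0,0],[0,0,1,0,0,0],[0,0,1,0,0,0],[0,0,1,0,0,0],[0,0,0,0,0,7],[0,0,0,0,0,7],[0,0,0,0,0,7],[0,0,0,0,0,7],[0,0,0,0,0,7]]], "gripper": 0}}

```text
t: 51.13
tool_pos: [0.5449, 0.1852, 0.1363]
orientation: [2.995, 0.949, 0.003]
force: [-0.5, -0.1, -0.1]
opening: 0.0467
gripper_force: 0.0
```

{"op": "arm_command", "data": {"deltas": [[[0,0,0,0,0,7],[0,0,0,0,0,7],[0,0,0,0,0,7],[0,0,0,0,0,7],[0,0,0,0,0,7],[0,0,0,0,0,7],[0,0,0,0,0,7],[0,0,0,0,0,7],[0,0,0,0,0,7],[0,0,0,0,0,7],[0,0,0,0,0,7],[0,0,0,0,0,7]]]}}

```text
t: 52.13
tool_pos: [0.5449, 0.1852, 0.1363]
orientation: [1.59, 2.708, 0.002]
force: [-0.0, 0.4, -0.2]
opening: 0.0469
gripper_force: 0.0
```

{"op": "arm_command", "data": {"deltas": [[[0,0,0,0,0,7],[0,0,0,0,0,7],[0,0,0,0,0,7],[0,0,0,0,0,7],[0,0,0,0,0,7],[0,0,0,0,0,7],[0,0,0,0,0,7],[0,0,0,0,0,7],[0,0,0,0,0,5],[0,0,0,0,0,0],[0,0,0,0,0,0]]]}}

```text
t: 53.05
tool_pos: [0.5448, 0.1851, 0.1358]
orientation: [0.01, 3.14, 0.001]
force: [1.0, 0.2, 0.6]
opening: 0.0466
gripper_force: 0.0
```

```bash
python3 -c "
from h import *
st()"
```

```text
53.05 [0.5448 0.1851 0.1358] yaw 179.65 F [1.  0.2 0.6] T [ 0.05 -0.17 -0.  ] q [ 0.24  0.09  1.63 -0.    1.42 -1.33] op 0.0466
```

{"op": "arm_command", "data": {"deltas": [[[0,0,-1,0,0,0],[0,0,-1,0,0,0],[0,0,-0.7,0,0,0],[0,0,-0.3,0,0,0],[0,0,0,0,0,0],[0,0,0,0,0,0]]]}}

```text
t: 53.55
tool_pos: [0.5438, 0.1849, 0.104]
orientation: [-0.006, -3.141, 0.0]
force: [-0.4, -0.5, -0.5]
opening: 0.0466
gripper_force: 0.0
```

{"op": "arm_command", "data": {"deltas": [[[0,0,0,0,0,0],[0,0,0,0,0,0],[0,0,0,0,0,0],[0,0,0,0,0,0],[0,0,0,0,0,0],[0,0,0,0,0,0],[0,0,0,0,0,0],[0,0,0,0,0,0]]], "gripper": -1}}

```text
t: 54.22
tool_pos: [0.5443, 0.1851, 0.1047]
orientation: [0.005, 3.141, 0.0]
force: [0.1, 0.9, 0.8]
opening: 0.0106
gripper_force: 20.0
```

{"op": "arm_command", "data": {"deltas": [[[0,0,-0.015,0,0,-7],[0,0,-0.015,0,0,-7],[0,0,-0.015,0,0,-7],[0,0,-0.015,0,0,-7],[0,0,-0.015,0,0,-7],[0,0,-0.015,0,0,-7],[0,0,-0.015,0,0,-7],[0,0,-0.015,0,0,-7],[0,0,-0.015,0,0,-7],[0,0,-0.015,0,0,-7],[0,0,-0.015,0,0,-7],[0,0,-0.015,0,0,-7]]]}}

```text
t: 55.22
tool_pos: [0.5442, 0.1849, 0.1028]
orientation: [2.113, 2.325, -0.0]
force: [-0.1, 0.6, 0.5]
opening: 0.0109
gripper_force: 20.0
```

{"op": "arm_command", "data": {"deltas": [[[0,0,-0.015,0,0,-7],[0,0,-0.015,0,0,-7],[0,0,-0.015,0,0,-7],[0,0,-0.015,0,0,-7],[0,0,-0.015,0,0,-7],[0,0,-0.015,0,0,-7],[0,0,-0.015,0,0,-7],[0,0,-0.015,0,0,-7],[0,0,-0.015,0,0,-7],[0,0,-0.015,0,0,-7],[0,0,-0.015,0,0,-7],[0,0,-0.015,0,0,-7]]]}}

```text
t: 56.22
tool_pos: [0.544, 0.185, 0.1009]
orientation: [-3.126, -0.314, 0.001]
force: [-0.2, 0.0, 1.1]
opening: 0.0112
gripper_force: 20.0
```

{"op": "arm_command", "data": {"deltas": [[[0,0,-0.015,0,0,-7],[0,0,-0.015,0,0,-5],[0,0,0,0,0,0],[0,0,0,0,0,0]]]}}

```text
t: 56.55
tool_pos: [0.544, 0.1851, 0.1007]
orientation: [-3.142, 0.0, 0.001]
force: [-1.1, 0.4, 1.8]
opening: 0.0108
gripper_force: 20.0
```

```bash
python3 -c "
from h import *
st()"
```

```text
56.55 [0.544  0.1851 0.1007] yaw 359.99 F [-1.1  0.4  1.8] T [ 0.11  0.26 -0.07] q [0.24 0.12 1.66 0.   1.36 1.81] op 0.0108
```

{"op": "arm_command", "data": {"deltas": [[[0,0,0,0,0,0],[0,0,0,0,0,0],[0,0,0,0,0,0],[0,0,0,0,0,0],[0,0,1,0,0,0],[0,0,1,0,0,0],[0,0,1,0,0,0],[0,0,0,0,0,7],[0,0,0,0,0,7],[0,0,0,0,0,7],[0,0,0,0,0,7],[0,0,0,0,0,7]]], "gripper": 0}}

```text
t: 57.55
tool_pos: [0.5449, 0.1852, 0.1324]
orientation: [2.995, 0.949, 0.003]
force: [-1.0, 0.2, -0.3]
opening: 0.0465
gripper_force: 0.0
```

{"op": "arm_command", "data": {"deltas": [[[0,0,0,0,0,7],[0,0,0,0,0,7],[0,0,0,0,0,7],[0,0,0,0,0,7],[0,0,0,0,0,7],[0,0,0,0,0,7],[0,0,0,0,0,7],[0,0,0,0,0,7],[0,0,0,0,0,7],[0,0,0,0,0,7],[0,0,0,0,0,7],[0,0,0,0,0,7]]]}}

```text
t: 58.55
tool_pos: [0.5449, 0.1852, 0.1323]
orientation: [1.59, 2.708, 0.002]
force: [-0.0, 0.1, 0.1]
opening: 0.0466
gripper_force: 0.0
```

{"op": "arm_command", "data": {"deltas": [[[0,0,0,0,0,7],[0,0,0,0,0,7],[0,0,0,0,0,7],[0,0,0,0,0,7],[0,0,0,0,0,7],[0,0,0,0,0,7],[0,0,0,0,0,7],[0,0,0,0,0,7],[0,0,0,0,0,5],[0,0,0,0,0,0]]]}}

```text
t: 59.38
tool_pos: [0.5449, 0.1852, 0.1323]
orientation: [-0.002, 3.14, 0.001]
force: [0.6, -0.3, -0.4]
opening: 0.0461
gripper_force: 0.0
```

{"op": "arm_command", "data": {"deltas": [[[0,0,-1,0,0,0],[0,0,-1,0,0,0],[0,0,-0.7,0,0,0],[0,0,-0.3,0,0,0],[0,0,0,0,0,0],[0,0,0,0,0,0]]]}}

```text
t: 59.88
tool_pos: [0.5438, 0.1849, 0.1001]
orientation: [-0.006, -3.141, 0.0]
force: [0.7, -0.0, -0.1]
opening: 0.0469
gripper_force: 0.0
```

{"op": "arm_command", "data": {"deltas": [[[0,0,0,0,0,0],[0,0,0,0,0,0],[0,0,0,0,0,0],[0,0,0,0,0,0],[0,0,0,0,0,0],[0,0,0,0,0,0],[0,0,0,0,0,0],[0,0,0,0,0,0]]], "gripper": -1, "squeeze": 35}}

```text
t: 60.55
tool_pos: [0.5443, 0.1851, 0.1008]
orientation: [0.005, 3.141, 0.0]
force: [-0.2, 1.3, 1.1]
opening: 0.0104
gripper_force: 35.0
```

{"op": "arm_command", "data": {"deltas": [[[0,0,-0.015,0,0,-7],[0,0,-0.015,0,0,-7],[0,0,-0.015,0,0,-7],[0,0,-0.015,0,0,-7],[0,0,-0.015,0,0,-7],[0,0,-0.015,0,0,-7],[0,0,-0.015,0,0,-7],[0,0,-0.01,0,0,-6],[0,0,0,0,0,0],[0,0,0,0,0,0]]]}}

```text
t: 61.38
tool_pos: [0.5442, 0.185, 0.0996]
orientation: [1.45, 2.787, 0.0]
force: [0.2, -0.6, -0.3]
opening: 0.0097
gripper_force: 35.0
```

```bash
python3 -c "
from h import *
st()"
```

```text
61.3833 [0.5442 0.185  0.0996] yaw 125.01 F [ 0.2 -0.6 -0.3] T [-0.02 -0.19 -0.05] q [ 0.24  0.12  1.66 -0.    1.35 -0.37] op 0.0097
```

{"op": "arm_command", "data": {"deltas": [[[0,0,0,0,0,-4],[0,0,-0.01,0,0,-4],[0,0,-0.01,0,0,-3],[0,0,0,0,0,0],[0,0,0,0,0,0]]]}}

```text
t: 61.8
tool_pos: [0.5442, 0.185, 0.0994]
orientation: [1.71, 2.636, -0.0]
force: [-1.2, -0.6, 1.7]
opening: 0.0099
gripper_force: 35.0
```

```bash
python3 -c "
from h import *
st()"
```

```text
61.8 [0.5442 0.185  0.0994] yaw 114.06 F [-1.2 -0.6  1.7] T [-0.07 -0.09  0.02] q [ 0.24  0.12  1.66 -0.    1.35 -0.18] op 0.0099
```

{"op": "arm_command", "data": {"deltas": [[[0,0,0,0,0,-2],[0,0,0,0,0,-2],[0,0,0,0,0,0],[0,0,0,0,0,0]]]}}

```text
t: 62.13
tool_pos: [0.5442, 0.185, 0.0993]
orientation: [1.802, 2.574, -0.0]
force: [0.1, -0.8, 1.2]
opening: 0.01
gripper_force: 35.0
```

```bash
python3 -c "
from h import *
st()"
```

```text
62.1333 [0.5442 0.185  0.0993] yaw 110.01 F [ 0.1 -0.8  1.2] T [-0.04 -0.05 -0.  ] q [ 0.24  0.12  1.66 -0.    1.35 -0.11] op 0.01
```

{"op": "arm_command", "data": {"deltas": [[[0,0,0,0,0,-2],[0,0,0,0,0,-2],[0,0,0,0,0,0],[0,0,0,0,0,0]]]}}

```text
t: 62.47
tool_pos: [0.5442, 0.185, 0.0993]
orientation: [1.891, 2.509, -0.0]
force: [-0.2, -0.2, 1.6]
opening: 0.0105
gripper_force: 35.0
```

```bash
python3 -c "
from h import *
st()"
```

```text
62.4667 [0.5442 0.185  0.0993] yaw 105.98 F [-0.2 -0.2  1.6] T [-0.1  -0.02  0.04] q [ 0.24  0.12  1.66 -0.    1.35 -0.04] op 0.0105
```

{"op": "arm_command", "data": {"deltas": [[[0,0,0,0,0,-2],[0,0,0,0,0,-2],[0,0,0,0,0,0],[0,0,0,0,0,0]]]}}

```text
t: 62.8
tool_pos: [0.5442, 0.185, 0.0993]
orientation: [1.978, 2.441, -0.0]
force: [-0.4, -0.2, 1.4]
opening: 0.01
gripper_force: 35.0
```

```bash
python3 -c "
from h import *
st()"
```

```text
62.8 [0.5442 0.185  0.0993] yaw 101.97 F [-0.4 -0.2  1.4] T [-0.09 -0.02  0.  ] q [ 0.24  0.12  1.66 -0.    1.35  0.03] op 0.01
```

{"op": "arm_command", "data": {"deltas": [[[0,0,0,0,0,-2],[0,0,0,0,0,-1.5],[0,0,0,0,0,0],[0,0,0,0,0,0]]]}}

```text
t: 63.13
tool_pos: [0.5442, 0.185, 0.0993]
orientation: [2.052, 2.379, -0.0]
force: [-0.5, -0.2, 1.0]
opening: 0.0104
gripper_force: 35.0
```

```bash
python3 -c "
from h import *
st()"
```

```text
63.1333 [0.5442 0.185  0.0993] yaw 98.45 F [-0.5 -0.2  1. ] T [-0.16 -0.01  0.13] q [ 0.24  0.12  1.66 -0.    1.35  0.09] op 0.0104
```

{"op": "arm_command", "data": {"deltas": [[[0,0,0,0,0,-2],[0,0,0,0,0,-1],[0,0,0,0,0,0],[0,0,0,0,0,0]]]}}

```text
t: 63.47
tool_pos: [0.5442, 0.185, 0.0993]
orientation: [2.114, 2.324, -0.0]
force: [-0.5, -0.9, 1.3]
opening: 0.0101
gripper_force: 35.0
```

```bash
python3 -c "
from h import *
st()"
```

```text
63.4667 [0.5442 0.185  0.0993] yaw 95.4 F [-0.5 -0.9  1.3] T [-0.14  0.02  0.11] q [ 0.24  0.12  1.66 -0.    1.35  0.14] op 0.0101
```

{"op": "arm_command", "data": {"deltas": [[[0,0,0,0,0,-2],[0,0,0,0,0,-1],[0,0,0,0,0,0],[0,0,0,0,0,0]]]}}

```text
t: 63.8
tool_pos: [0.5442, 0.185, 0.0993]
orientation: [-2.175, -2.267, 0.0]
force: [-1.9, -1.0, 2.2]
opening: 0.0103
gripper_force: 35.0
```

```bash
python3 -c "
from h import *
st()"
```

```text
63.8 [0.5442 0.185  0.0993] yaw -267.61 F [-1.9 -1.   2.2] T [-0.22 -0.01  0.1 ] q [ 0.24  0.12  1.66 -0.    1.35  0.2 ] op 0.0103
```

{"op": "arm_command", "data": {"deltas": [[[0,0,0,0,0,-2],[0,0,0,0,0,-2],[0,0,0,0,0,0],[0,0,0,0,0,0]]]}}

```text
t: 64.13
tool_pos: [0.5442, 0.185, 0.0993]
orientation: [-2.252, -2.191, 0.0]
force: [-0.1, -0.5, 1.8]
opening: 0.0099
gripper_force: 35.0
```

```bash
python3 -c "
from h import *
st()"
```

```text
64.1333 [0.5442 0.185  0.0993] yaw -271.58 F [-0.1 -0.5  1.8] T [-0.21  0.04  0.15] q [0.24 0.12 1.66 0.   1.35 0.27] op 0.0099
```

{"op": "arm_command", "data": {"deltas": [[[0,0,0,0,0,-2],[0,0,0,0,0,-2],[0,0,0,0,0,0],[0,0,0,0,0,0]]]}}

```text
t: 64.47
tool_pos: [0.5442, 0.185, 0.0993]
orientation: [-2.327, -2.111, 0.0]
force: [-0.7, -0.7, 1.7]
opening: 0.0107
gripper_force: 35.0
```

```bash
python3 -c "
from h import *
st()"
```

```text
64.4667 [0.5442 0.185  0.0993] yaw -275.56 F [-0.7 -0.7  1.7] T [-0.22 -0.    0.16] q [ 0.24  0.12  1.66 -0.    1.35  0.34] op 0.0107
```

{"op": "arm_command", "data": {"deltas": [[[0,0,0,0,0,-2],[0,0,0,0,0,-2],[0,0,0,0,0,0],[0,0,0,0,0,0]]]}}

```text
t: 64.8
tool_pos: [0.5442, 0.185, 0.0993]
orientation: [2.399, 2.029, -0.0]
force: [-1.3, -0.7, 1.6]
opening: 0.0103
gripper_force: 35.0
```

```bash
python3 -c "
from h import *
st()"
```

```text
64.8 [0.5442 0.185  0.0993] yaw 80.45 F [-1.3 -0.7  1.6] T [-0.21  0.03  0.18] q [ 0.24  0.12  1.66 -0.    1.35  0.41] op 0.0103
```

{"op": "arm_command", "data": {"deltas": [[[0,0,0,0,0,-2],[0,0,0,0,0,-1],[0,0,0,0,0,0],[0,0,0,0,0,0]]]}}

```text
t: 65.13
tool_pos: [0.5442, 0.185, 0.0993]
orientation: [2.451, 1.965, -0.0]
force: [-0.9, -1.6, 1.7]
opening: 0.0103
gripper_force: 35.0
```

```bash
python3 -c "
from h import *
st()"
```

```text
65.1333 [0.5442 0.185  0.0993] yaw 77.42 F [-0.9 -1.6  1.7] T [-0.26  0.05  0.4 ] q [ 0.24  0.12  1.66 -0.    1.35  0.46] op 0.0103
```

Torque has climbed to 0.4 N·m, so the nut is snug. I'll release, rise and swing to the hood.

{"op": "arm_command", "data": {"deltas": [[[0,0,0,0,0,0],[0,0,0,0,0,0],[0,0,0,0,0,0],[0,0,0,0,0,0],[0,0,2,0,0,0],[0,0,3,0,0,0],[0,0,3,0,0,0],[-0.5,1.5,0,0,0,-7],[-0.5,1.5,0,0,0,-7],[-0.5,1.5,0,0,0,-7],[-0.5,1.5,0,0,0,-7],[-0.5,1.5,0,0,0,-7]]], "gripper": 0}}

```text
t: 66.13
tool_pos: [0.5189, 0.2607, 0.1794]
orientation: [-2.933, -1.125, -0.0]
force: [0.7, 0.4, 0.0]
opening: 0.0466
gripper_force: 0.0
```

{"op": "arm_command", "data": {"deltas": [[[-0.5,1.5,0,0,0,-7],[-0.5,1.5,0,0,0,-7],[-0.5,1.5,0,0,0,-7],[-0.5,1.5,0,0,0,-7],[-0.5,1.6,0,0,0,-7],[-0.5,0,0,0,0,-7],[0,0,0,0,0,0],[0,0,0,0,0,0],[0,0,0,0,0,0],[0,0,0,0,0,0]]], "gripper": 1}}

```text
t: 66.97
tool_pos: [0.4896, 0.3356, 0.1793]
orientation: [-3.142, -0.012, -0.0]
force: [-0.2, -0.1, 0.1]
opening: 0.093
gripper_force: 0.0
```

```bash
python3 - <<'E'
from h import *
st(); a=snap('top','t8.png'); b=snap('scene','s8.png')
S=[.5436,.1833,-.0035]
for P,p in((rect(.206,.059,.116),[.544,.1845,-.0035]),(rect(.156,.045,.056),[.489,.336,0])):
    cv2.polylines(b,[pr('scene',place(P,p)).astype(int)],True,(0,0,255),1)
x=cv2.resize(a[205:340,190:320],(390,405),interpolation=2)
y=cv2.resize(b[200:335,110:310],(600-190,405*0+277),interpolation=2)
y=cv2.copyMakeBorder(y,0,405-277,0,0,0)
cv2.imwrite('pics/c8.png',np.hstack([x,y]))
E
```

```text
66.9667 [0.4896 0.3356 0.1793] yaw -359.55 F [-0.2 -0.1  0.1] T [ 0.01  0.   -0.04] q [ 0.51  0.12  1.52 -0.    1.5   2.08] op 0.093
```

View pics/c8.png

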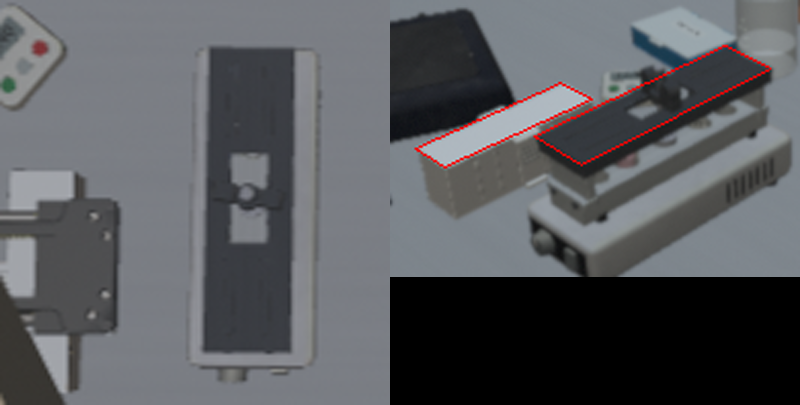

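The cover is level and in line with its outline, the wings lie across the slot, and the hood is where I left it. Going down to the hood.

{"op": "arm_command", "data": {"deltas": [[[0,0,-2,0,0,0],[0,0,-3,0,0,0],[0,0,-3,0,0,0],[0,0,-3,0,0,0],[0,0,-3,0,0,0],[0,0,-2,0,0,0],[0,0,-1.2,0,0,0],[0,0,-0.7,0,0,0],[0,0,-0.3,0,0,0],[0,0,0,0,0,0],[0,0,0,0,0,0]]]}}

```text
t: 67.98
tool_pos: [0.4904, 0.3366, -0.0011]
orientation: [-3.14, -0.009, -0.003]
force: [-0.1, 0.2, 0.5]
opening: 0.0931
gripper_force: 0.0
```

{"op": "arm_command", "data": {"deltas": [[[0,0,0,0,0,0],[0,0,0,0,0,0],[0,0,0,0,0,0],[0,0,0,0,0,0],[0,0,0,0,0,0],[0,0,0,0,0,0],[0,0,0,0,0,0],[0,0,0,0,0,0]]], "gripper": -1, "squeeze": 25}}

```text
t: 68.65
tool_pos: [0.4893, 0.336, -0.0025]
orientation: [-3.142, -0.009, -0.0]
force: [0.0, -1.4, 2.1]
opening: 0.0506
gripper_force: 25.0
```

{"op": "arm_command", "data": {"deltas": [[[0,0,0.5,0,0,0],[0,0,1,0,0,0],[0,0,2,0,0,0],[0,0,3,0,0,0],[0,0,3,0,0,0],[0,0,3,0,0,0],[0,0,3,0,0,0],[0,0,2,0,0,0],[0,0,0.5,0,0,0],[0,0,0,0,0,0],[0,0,0,0,0,0]]]}}

```text
t: 69.57
tool_pos: [0.4888, 0.3358, 0.1764]
orientation: [3.141, 0.009, -0.001]
force: [0.2, -0.1, -2.0]
opening: 0.0504
gripper_force: 25.0
```

{"op": "arm_command", "data": {"deltas": [[[0,-1,0,0,0,0],[0.4,-2.5,0,0,0,0],[0.4,-3,0,0,0,0],[0.4,-3,0,0,0,0],[0.4,-3,0,0,0,0],[0.4,-3,0,0,0,-1],[0.4,-3,0,0,0,-1],[0.4,-3,0,0,0,-1],[0.4,-3,0,0,0,-1],[0.4,-3,0,0,0,-1],[0.4,-3,0,0,0,-1],[0.4,-3,0,0,0,-1]]]}}

```text
t: 70.57
tool_pos: [0.5314, -0.001, 0.1749]
orientation: [3.136, -0.185, -0.006]
force: [1.3, 0.3, -0.4]
opening: 0.0505
gripper_force: 25.0
```

{"op": "arm_command", "data": {"deltas": [[[0.4,-3,0,0,0,-1],[0,-3,0,0,0,-1],[0,-3,0,0,0,-1],[0,-2.5,0,0,0,-1.1],[0,-1.2,0,0,0,0],[0,-0.5,-1,0,0,0],[0,0,-2,0,0,0],[0,0,-2,0,0,0],[0,0,-1,0,0,0],[0,0,0,0,0,0],[0,0,0,0,0,0],[0,0,0,0,0,0]]]}}

```text
t: 71.57
tool_pos: [0.5377, -0.1306, 0.1181]
orientation: [3.128, -0.294, 0.001]
force: [0.6, -0.8, -2.1]
opening: 0.0503
gripper_force: 25.0
```

```bash
python3 - <<'E'
from h import *
st()
E
```

```text
71.5667 [ 0.5377 -0.1306  0.1181] yaw -10.74 F [ 0.6 -0.8 -2.1] T [ 0.03 -0.02  0.02] q [-0.33  0.05  1.71  0.    1.38  1.43] op 0.0503
```

{"op": "arm_command", "data": {"deltas": [[[0,0,-1,0,0,0],[0,0,-2,0,0,0],[0,0,-2,0,0,0],[0,0,-2,0,0,0],[0,0,-1,0,0,0],[0,0,-0.5,0,0,0],[0,0,0,0,0,0],[0,0,0,0,0,0],[0,0,0,0,0,0]]]}}

```text
t: 72.32
tool_pos: [0.5384, -0.1314, 0.0339]
orientation: [3.127, -0.295, 0.004]
force: [-0.0, -0.1, -1.7]
opening: 0.0507
gripper_force: 25.0
```

{"op": "arm_command", "data": {"deltas": [[[0,0,-0.5,0,0,0],[0,0,-0.5,0,0,0],[0,0,-0.3,0,0,0],[0,0,0,0,0,0],[0,0,0,0,0,0]]]}}

```text
t: 72.73
tool_pos: [0.5368, -0.1308, 0.0188]
orientation: [-3.127, 0.295, 0.001]
force: [0.7, 0.7, -1.1]
opening: 0.0508
gripper_force: 25.0
```

{"op": "arm_command", "data": {"deltas": [[[0,0,-0.3,0,0,0],[0,0,-0.3,0,0,0],[0,0,-0.2,0,0,0],[0,0,0,0,0,0],[0,0,0,0,0,0]]]}}

```text
t: 73.15
tool_pos: [0.537, -0.1309, 0.011]
orientation: [-3.128, 0.295, 0.001]
force: [0.2, 0.1, -1.8]
opening: 0.0506
gripper_force: 25.0
```

{"op": "arm_command", "data": {"deltas": [[[0,0,-0.3,0,0,0],[0,0,-0.2,0,0,0],[0,0,-0.2,0,0,0],[0,0,0,0,0,0],[0,0,0,0,0,0]]]}}

```text
t: 73.57
tool_pos: [0.537, -0.1309, 0.0041]
orientation: [-3.128, 0.295, 0.001]
force: [-0.2, -0.5, -0.3]
opening: 0.0508
gripper_force: 25.0
```

{"op": "arm_command", "data": {"deltas": [[[0,0,-0.1,0,0,0],[0,0,0,0,0,0],[0,0,0,0,0,0]]]}}

```text
t: 73.82
tool_pos: [0.5375, -0.1311, 0.0035]
orientation: [3.128, -0.295, 0.001]
force: [-0.4, -0.5, 0.3]
opening: 0.0507
gripper_force: 25.0
```

{"op": "arm_command", "data": {"deltas": [[[0,0,0,0,0,0],[0,0,0,0,0,0],[0,0,0,0,0,0],[0,0,0,0,0,0],[0,0,0,0,0,0],[0,0,0,0,0,0]]], "gripper": 1}}

```text
t: 74.32
tool_pos: [0.5372, -0.131, 0.0033]
orientation: [-3.128, 0.295, 0.0]
force: [0.1, -1.1, 0.7]
opening: 0.0861
gripper_force: 0.0
```

{"op": "arm_command", "data": {"deltas": [[[0,0,1,0,0,0],[0,0,2,0,0,0],[0,0,2.5,0,0,0],[0,0,2.5,0,0,0],[0,0,0,0,0,0],[0,0,0,0,0,0],[0,0,0,0,0,0],[0,0,0,0,0,0],[0,0,0,0,0,0]]]}}

```text
t: 75.07
tool_pos: [0.5361, -0.1306, 0.0819]
orientation: [-3.127, 0.295, 0.004]
force: [0.3, 0.0, -1.0]
opening: 0.093
gripper_force: 0.0
```

Now a light press on the hood's top with closed fingers, to make sure the barbs have caught.

{"op": "arm_command", "data": {"deltas": [[[0,0,0,0,0,0],[0,0,0,0,0,0],[0,0,0,0,0,0],[0,0,0,0,0,0],[0,0,0,0,0,0],[0,0,-1,0,0,0],[0,0,-1.5,0,0,0],[0,0,-1,0,0,0],[0,0,-0.8,0,0,0],[0,0,-0.4,0,0,0],[0,0,0,0,0,0],[0,0,0,0,0,0]]], "gripper": -1}}

```text
t: 76.07
tool_pos: [0.5371, -0.131, 0.0362]
orientation: [-3.128, 0.295, 0.001]
force: [1.1, 0.0, 0.6]
opening: 0.0179
gripper_force: 0.0
```

{"op": "arm_command", "data": {"deltas": [[[0,0,-0.1,0,0,0],[0,0,-0.1,0,0,0],[0,0,0,0,0,0],[0,0,0,0,0,0]]]}}

```text
t: 76.4
tool_pos: [0.5375, -0.1311, 0.0347]
orientation: [3.128, -0.295, 0.001]
force: [-0.1, 0.2, -0.2]
opening: 0.0007
gripper_force: 0.0
```

{"op": "arm_command", "data": {"deltas": [[[0,0,-0.1,0,0,0],[0,0,0,0,0,0],[0,0,0,0,0,0]]]}}

```text
t: 76.65
tool_pos: [0.5375, -0.1311, 0.0336]
orientation: [3.128, -0.295, 0.001]
force: [1.0, -0.6, 0.6]
opening: 0.0005
gripper_force: 0.7
```

{"op": "arm_command", "data": {"deltas": [[[0,0,-0.08,0,0,0],[0,0,0,0,0,0],[0,0,0.5,0,0,0],[0,0,2,0,0,0],[0,0,3,0,0,0],[0,0,4,0,0,0],[0,0,4,0,0,0],[0,-4,2,0,0,0],[0,-4,0,0,0,0],[0,-4,0,0,0,0],[0,-4,0,0,0,0],[0,-2,0,0,0,0]]]}}

```text
t: 77.65
tool_pos: [0.5363, -0.3124, 0.1862]
orientation: [3.126, -0.298, 0.0]
force: [0.7, 0.2, -0.6]
opening: 0.001
gripper_force: 0.0
```

{"op": "arm_command", "data": {"deltas": [[[-2,-2,0,0,0,0],[-2,-2,0,0,0,0],[-2,-2,0,0,0,0],[0,0,0,0,0,0],[0,0,0,0,0,0],[0,0,0,0,0,0],[0,0,0,0,0,0]]]}}

```text
t: 78.23
tool_pos: [0.4778, -0.3674, 0.1861]
orientation: [-3.127, 0.294, -0.0]
force: [0.7, -1.0, -0.5]
opening: 0.0004
gripper_force: 0.0
```

```bash
python3 - <<'E'
from h import *
st(); a=snap('top','t9.png'); b=snap('scene','s9.png')
cv2.polylines(b,[pr('scene',place(rect(.156,.045,.062),[.5369,-.1316,-.1873])).astype(int)],True,(0,0,255),1)
x=cv2.resize(a[210:340,240:450],(420,260),interpolation=2)
y=cv2.resize(b[210:440,170:460],(725,575),interpolation=2)[:,345:]
x=cv2.copyMakeBorder(x,0,315,0,0,0)
x[265:575]=cv2.resize(b[200:335,130:313],(420,310),interpolation=2)
cv2.imwrite('pics/c9.png',np.hstack([x,y]))
E
```

```text
78.2333 [ 0.4778 -0.3674  0.1861] yaw 349.27 F [ 0.7 -1.  -0.5] T [0.05 0.01 0.05] q [-0.74  0.14  1.49  0.    1.52  1.02] op 0.0004
```

View pics/c9.png

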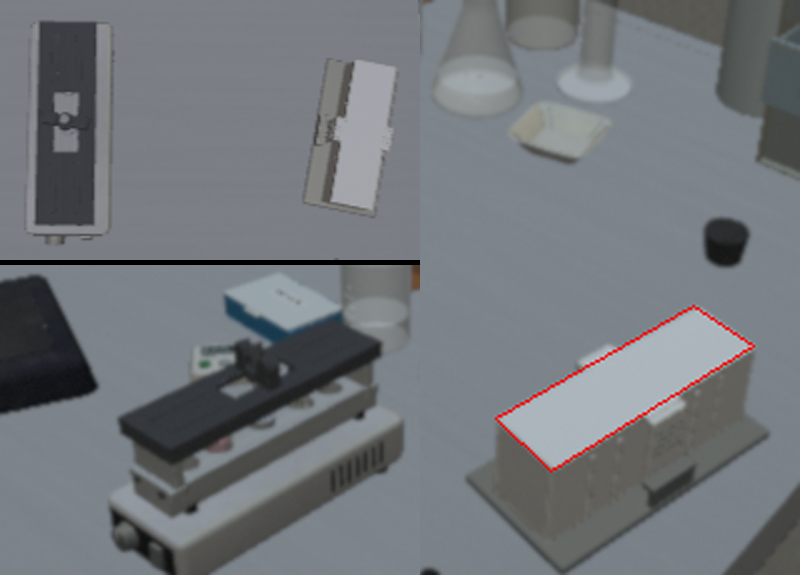

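The hood's top matches its original outline with both tabs out, the cover and nut are seated, the stopper is in place and the arm is clear. Handing in.

```bash
python3 -c "
from plant import ticket
print(ticket.close_job())"
```

```text
the job is handed in; nothing more can be done
None
```

I finished the run and handed it in; no verdict came back. Both vials are in pockets 1 and 2, the cover is seated with the wing nut snug (about 0.4 N·m), and the hood is back down on its box with both tabs out.

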